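# Change over the bonding clamp: release the ratchet, unload, reload and pump it tight

### The arm

A 7-joint arm with a two-finger parallel gripper is mounted at the origin on a cart in front of the work surface, level with it; the furniture and walls round the work are solid. World frame = base frame: x ahead of the robot, y to its left, z up, the work surface at z = 0. Lengths are in m, angles in degrees, forces in N, time in s.
With the tool pointing down it reaches from about 0.425 to 0.875 m from the base axis. Payload 4.7 kg.
Tool frame: the origin (TCP) lies between the finger pads; the fingertips stand 8 mm ahead of it and the grasp point (between the pads) lies 11 mm behind it (env.tip_extent is the distance from the TCP to the fingertips, in m); z points along the fingers, y is the line along which they close (so a half turn about z gives the same grasp; the last joint's range is limited). The gripper opens to 87 mm and grips with 3 to 60 N. Pads are 19 mm wide; open, the fingers measure 117 mm over their backs; the gripper's body (75 mm by 190 mm) begins 51 mm behind the grasp point.
Start: joints at [-64.509, 18.392, -4.016, 83.108, 1.295, 78.541, -3.26], TCP at [0.271, 0.591, 0.231] pointing down, gripper open.
Joint ranges: [-163.93, 163.93], [-17.29, 119.83], [-79.2, 71.16], [3.27, 140.29], [-89.18, 269.18], [5.43, 117.66], [-154.24, 154.24]. Speed limits (degrees/s): [147.25, 147.25, 180, 180, 180, 180, 180].

### API

Orientations are given as [roll, pitch, yaw] about the fixed x, y, z axes, in that order (R = Rz(yaw) Ry(pitch) Rx(roll)).
In Python, from cell import sensors, vision, workorder, env gives the robot as it stands.
- The arm moves only by the tool drive_tool, never from a script. Its argument "moves" is a list of rows, each an object of numbers: "x", "y", "z": the shift along the tool's x, y, z in mm; "rx", "ry", "rz": the turn, a rotation vector about the tool's x, y, z in rad; "fingers": the closure, from -1 (fully open) to 1 (shut). In form: [{"x": .., "y": .., "z": .., "rx": .., "ry": .., "rz": .., "fingers": ..}, ...]. A call has 1 to 20 rows; each row is the pose to reach, as a shift and turn from the pose commanded when the call began, along the tool's axes at that moment; what a row does not reach only later rows make up. A row lasts 1/8 s, in which the tool goes at most 62.5 mm and 10.7 degrees, less where a joint would pass 70% of its speed; a pose out of reach is approached as far as the arm can. A call with a gripper value outside its range is refused whole. The fingers move at their own pace and stop on an object; "force" is the grip in N (left out, the last holds). Time passes only in rows, so rows that repeat a pose let the fingers close. It gives the time, the measured TCP pose, the force, the opening and the grip force at its end, in the units of the state.
- sensors.get_obs(): the state, without advancing time (a new reading comes with each control period).
- vision.read_camera(name): name is "scene" or "side" or "wrist"; returns a dict with "image" (420x560x3 uint8, red, green, blue), "fx", "fy", "cx", "cy" (pixels), "R" (3x3) and "t" (3): a world point X has camera coordinates R X + t. Camera axes: x right, y down, z forward; pixel columns grow to the right and rows downward; lengths in m; the calibration is good to about 2 mm. The wrist camera is an equidistant fisheye: a pixel r from the principal point sees the ray r / f radians off the axis. A picture is of the moment at which its call begins. There is no depth.
- workorder.sign_off(): hands the job in; it is judged then, once.
The state is a dict: "time_s": time; "qpos": joint angles; "joint_velocities": joint speeds; "effort": joint torques, N m; "tool_pos": TCP position; "tool_rot": TCP orientation; "force": force on the tool from outside, world axes, zero at the start; "wrist_torque": the same for the moment, N m; "grip_width": finger opening in m; "grasp_force": force on a finger pad.
Only numpy, scipy, OpenCV 4.12 (cv2) and the standard library are available. Lean on these libraries where they do the work, as an engineer would, in place of code of your own. Each camera call takes 0.05 s, during which the arm holds its last target. There are 200 camera calls.

### The job

A bonded rubber mount has cured in the ratchet clamp: tip the holding pawl off the ratchet wheel, crank the wheel backwards until the jaw is all the way back against its stop, and stand the cured mount in the steel tray. Then stand all the waiting mounts (there may be two or three) side by side on the clamp bed between the jaws, metal plates facing the jaws, tip the pawl back onto the wheel, and pump the sprung lever with full strokes until the pack is squeezed and the pressure plate is pushed back by at least 6 mm. Leave the pawl holding the squeeze, the lever back up, and do not upset the dropper bottle.

Things in the scene. Friction and masses are not known exactly. Their poses are not given: they have to be found in the camera images.
- clamp: Ratchet clamp, a grey cast bench fixture bolted down, 286 mm long (its y, the robot's left), 112 mm wide (x). Origin: centre of its underside; z up, -x is its front, towards the robot. Right to left: fixed jaw (92 mm wide, top 82 mm up), bed (top 30 mm up, 76 mm wide between 6 mm high side rails), sliding jaw with a sprung plate (80 mm tall), head (y 70 to 135 mm, 128 mm tall).
- seat (a point): Point on the bed top, on its middle line (clamp x = 0), at the foot of the fixed jaw's inner face (clamp y = -110 mm, z = 30 mm). Axes as the clamp's. The bed runs along +y from here: a mount touching the fixed jaw has its origin at y = +15 mm; with the jaw all the way back the bed is open to y = +115 mm.
- shaft (a point): Centre of the ratchet wheel on the head's front; its axis is level, along the clamp's x, 95 mm over the bench. Steel wheel, 20 teeth, 100 mm across, 10 mm thick (clamp x -54 to -44 mm).
- wheel (a joint): Turn of the ratchet wheel, rad: 0 at the start, grows when it is turned backwards (clockwise as the robot sees its face), which draws the jaw back, 22 mm per rad. With the pawl on the wheel it turns only forwards (anticlockwise).
- crank_grip (a point): Point on the crank handle, a level round black grip 20 mm thick and 68 mm long, free to spin, that stands out from the wheel's face towards the robot, 38 mm from the wheel's axis. The point is 57 mm in front of the wheel's face, 16 mm from the grip's end. Pinched from above (fingers closing along the clamp's y) it can be led round the whole circle without turning the hand. Needs 2 to 4 N.
- pawl (a joint): Angle of the holding pawl, rad. 0 to 0.18: its nose lies on the teeth and holds the wheel. 0.96: thrown clear, against its stop. It is weighted, tips over centre at about 0.5 and falls to the nearer side and stays there. With the clamp squeezed it takes up to 10 N at the ball to start it.
- pawl_ball (a point): Centre of the black ball (24 mm) on the pawl's arm, 58 mm from its level pivot (along the clamp's x, 150 mm up, at clamp y = 62 mm). It swings in the plane clamp x = -47 mm. On the wheel it leans 25 deg to the left (+y), ball 203 mm over the bench; thrown, 30 deg to the right (-y), ball 200 mm. Pinch it from above (fingers closing along x) and lead it over.
- jaw (a joint): Position of the sliding jaw, m, geared to the wheel: 0 at the start, 0.091 all the way back at its stop, smaller as it closes towards the fixed jaw.
- plate (a joint): How far the sprung pressure plate on the jaw is pushed back, m: 0 free, 0.026 springs solid. It starts to give at 6 N and takes 0.8 N more per mm.
- plate_face (a point): Centre of the pressure plate's face, which looks along the clamp's -y at the fixed jaw.
- lever (a joint): Angle of the sprung lever, rad: 0 at rest, 1.20 fully down. It turns about the wheel's axis and at rest rises to the left (+y), 55 deg over the level. From about 0.4 its feed pawl is in the teeth; a full stroke (beyond 1.12) turns the wheel two teeth forwards and closes the jaw about 14 mm; its spring brings it back up. Without the holding pawl a squeezed jaw springs back.
- lever_grip (a point): Centre of the lever's black cross handle, a level bar along the clamp's x, 22 mm thick, 52 mm long, 145 mm from the wheel's axis. It is 214 mm over the bench at rest, 61 mm fully down, and moves on an arc. Press it down from above or pinch it (fingers closing along the clamp's y). Needs 4 to 12 N. The lever is behind the wheel (clamp x -37 to -27 mm).
- cured_mount: The cured sandwich mount that stands in the clamp at the start, against the fixed jaw: 60 mm (x) by 30 mm (y) by 40 mm (z), 0.14 kg; two 7 mm aluminium plates (its +y and -y faces) with black rubber between. Origin: centre of its underside. Grip it across the 60 mm.
- mount_1: A waiting sandwich mount, of the same kind and size as the cured one, standing on the bench to the right of the clamp; may be absent. Origin: centre of its underside; the plates are its +y and -y faces.
- mount_2: A waiting sandwich mount, as mount_1; may be absent.
- mount_3: A waiting sandwich mount, as mount_1; may be absent.
- tray: Shallow steel tray on the bench, right of the clamp, 100 (x) by 130 (y) by 14 mm, walls and floor 3 mm. Loose, 0.6 kg. Origin: centre of its underside.
- adhesive_bottle: Small brown dropper bottle, 34 mm across, 102 mm tall, standing behind the clamp's right end; leave it alone.

How it is judged:
By the outcome, as a careful person would: the job done as asked, in the order asked, and still so for the second after the job is handed in, with the robot touching nothing.
Of mount_1, mount_2, mount_3 only 2 to 3 are there at a start; the rules pass over those that are not, and their reading is None.
At some moment in a run one of mount_1, mount_2, mount_3 may be knocked a few centimetres aside while the robot is not near it.
Once in a run the grip may slacken for a moment while it holds something.
It also fails if it takes over 208 s, if anything falls off the work surface, if the arm or the gripper's body presses on something with over 40 N, if the wrist force passes 120 N, or if a joint passes its speed limit or range.

## Working session

There is one attempt and no reset: what is moved stays moved. The work goes in short steps, Python scripts to look and compute and a tool call to move; the robot and the scene stay as the last step left them, time stands still between calls to the robot, and variables do not carry over. Pictures are saved under pics/ and viewed, at most 14 in all, crops included, and the job is handed in when it is done.

Besides the shell and the picture viewer there is one more tool, called after "Emit:" in YAML: its name, and indented under it one key for each argument. drive_tool: Moves the arm, as the interface text tells. Its arguments: {"type":"object","properties":{"moves":{"type":"array"},"force":{"type":"number"}},"required":["moves"]}

```bash
ls; mkdir -p pics
cat > h.py <<'E'
import numpy as np, cv2
from cell import sensors, vision, workorder, env
def snap(n, f):
    c=vision.read_camera(n); cv2.imwrite(f'pics/{f}.png', c['image'][:,:,::-1]); 
    np.savez(f'pics/{f}.npz', **{k:np.array(v) for k,v in c.items()}); return c
def load(f): return np.load(f'pics/{f}.npz')
def ray(c,u,v):
    R=np.array(c['R']);t=np.array(c['t'])
    d=R.T@np.array([(u-c['cx'])/c['fx'],(v-c['cy'])/c['fy'],1]); return -R.T@t, d
def onz(c,u,v,z):
    o,d=ray(c,u,v); return o+d*(z-o[2])/d[2]
def tri(c1,p1,c2,p2):
    o1,d1=ray(c1,*p1);o2,d2=ray(c2,*p2)
    s=np.linalg.lstsq(np.c_[d1,-d2],o2-o1,rcond=None)[0]
    a,b=o1+s[0]*d1,o2+s[1]*d2; return (a+b)/2, np.linalg.norm(a-b)
def proj(c,X):
    p=np.array(c['R'])@np.array(X)+np.array(c['t']); return p[0]/p[2]*c['fx']+c['cx'], p[1]/p[2]*c['fy']+c['cy']
E
python3 - <<'E'
from h import *
print(sensors.get_obs())
for n in('scene','side'):
    c=snap(n,n+'0'); R=np.array(c['R']); print(n,c['fx'],c['cx'],c['cy'],-R.T@np.array(c['t']),R[2])
E
```

```text
pics
{'time_s': 0.0, 'qpos': array([-64.50881923,  18.43922839,  -4.01557307,  83.17570281,
         1.29395721,  78.54302667,  -3.26021373]), 'joint_velocities': array([-0.01956337, -0.04786613, -0.03866598, -0.01193675,  0.08491676,
       -0.07108551, -0.0979081 ]), 'effort': array([-1.44657802e-04, -4.91281199e+01, -4.04041372e-01, -3.12529457e+01,
       -6.39271550e-02,  4.36902686e-02,  1.96388032e-04]), 'tool_pos': array([0.27124799, 0.59008174, 0.2294526 ]), 'tool_rot': array([-1.79887233e+02,  4.89748489e-03,  1.55318209e+02]), 'force': array([-0.19414148,  0.01084904, -0.48074887]), 'wrist_torque': array([-0.05806714,  0.01584937,  0.03654125]), 'grasp_force': 0.0, 'grip_width': 0.08706547256272064}
scene 415.8120737968583 284.5502085594305 216.6792430298697 [-0.33900413  0.39753202  0.68481584] [ 0.76823383 -0.39090682 -0.5069602 ]
side 408.8624708916735 286.19139772501865 206.92122080467675 [ 0.0470744  -0.7576529   0.78768537] [ 0.42565607  0.68935386 -0.586181  ]
```

View pics/scene0.png

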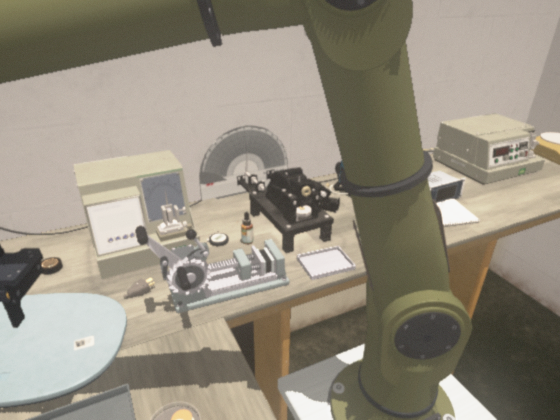

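View pics/side0.png

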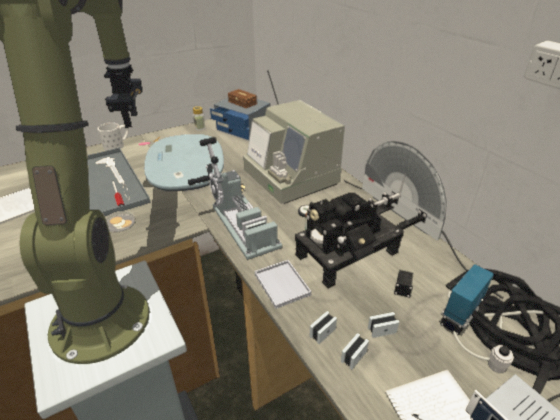

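Scene: clamp around (215,275), tray (327,262), bottle (247,228). Side: tray (284,284), three mounts at (323,325), (383,323) and (355,350). I'll enlarge both views.

Run:
```python
import cv2
def g(f,x0,y0,x1,y1,s,o):
    i=cv2.imread(f'pics/{f}.png')[y0:y1,x0:x1]; i=cv2.resize(i,None,fx=s,fy=s,interpolation=cv2.INTER_CUBIC)
    for x in range((x0+19)//20*20,x1,20): cv2.putText(i,str(x),(int((x-x0)*s),9),0,.3,(0,0,255)); cv2.line(i,(int((x-x0)*s),10),(int((x-x0)*s),16),(0,0,255))
    for y in range((y0+19)//20*20,y1,20): cv2.putText(i,str(y),(0,int((y-y0)*s)),0,.3,(0,0,255)); cv2.line(i,(20,int((y-y0)*s)),(26,int((y-y0)*s)),(0,0,255))
    cv2.imwrite(f'pics/{o}.png',i)
g('scene0',120,210,360,315,3.33,'c1'); g('side0',185,130,415,370,2.5,'c2')
```

```text
(no output)
```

View pics/c1.png

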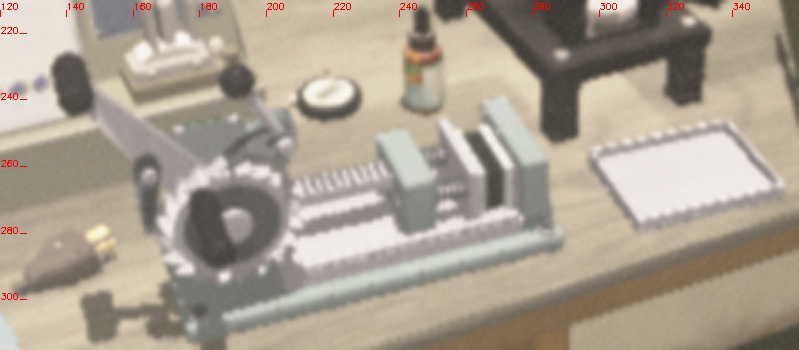

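View pics/c2.png

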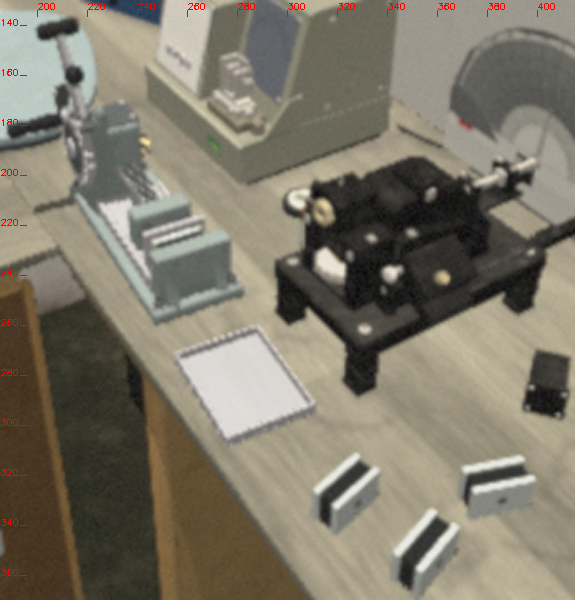

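Run:
```python
from h import *
a,b=load('scene0'),load('side0')
S=lambda x,y:(120+x/3.33,210+y/3.33)
D=lambda x,y:(185+x/2.5,130+y/2.5)
np.set_printoptions(precision=4,suppress=True)
for n,p,q in [('ball',(237,80),(74,75)),('lever',(72,85),(57,29)),('cornerFR',(562,243),(157,322)),('fixjaw top FR? ',(545,165),(153,262)),('fixjaw top back L',(484,103),(225,235))]:
    print(n,*tri(a,S(*p),b,D(*q)))
for n,q in [('cFR',(157,322)),('cBR',(243,292))]: print(n,onz(b,*D(*q),0))
print('scene cFR',onz(a,*S(562,243),0), onz(a,*S(190,340),0))
for n,q in [('tr1',(177,355)),('tr2',(258,327)),('tr3',(315,404)),('tr4',(227,441))]: print(n,onz(b,*D(*q),.014))
for n,q in [('t1',(590,154)),('t2',(730,122)),('t3',(783,185)),('t4',(643,228))]: print('sc',n,onz(a,*S(*q),.014))
for n,q in [('A',[(313,487),(357,455),(379,474),(332,510)]),('B',[(393,547),(432,512),(459,526),(413,567)]),('C',[(461,468),(522,458),(535,478),(472,492)])]:
    P=np.array([onz(b,*D(*k),.04) for k in q]); print(n,P.mean(0),np.degrees(np.arctan2(*(P[1]+P[2]-P[0]-P[3])[[1,0]])),np.linalg.norm(P[1]-P[0]),np.linalg.norm(P[2]-P[1]))
```

```text
ball [0.4157 0.2372 0.2003] 0.002586956403504154
lever [0.4365 0.3347 0.2113] 0.003272170490534863
cornerFR [0.3951 0.0095 0.0022] 0.0037793682132931535
fixjaw top FR?  [0.4011 0.0225 0.0766] 0.004475209847878714
fixjaw top back L [0.4956 0.0283 0.0737] 0.00018318977532879574
cFR [0.398  0.0133 0.    ]
cBR [ 0.5062  0.0067 -0.    ]
scene cFR [0.3948 0.0083 0.    ] [0.4119 0.2907 0.    ]
tr1 [ 0.3867 -0.0566  0.014 ]
tr2 [ 0.4824 -0.0646  0.014 ]
tr3 [ 0.4727 -0.1892  0.014 ]
tr4 [ 0.3732 -0.1843  0.014 ]
sc t1 [ 0.4714 -0.056   0.014 ]
sc t2 [ 0.4617 -0.1863  0.014 ]
sc t3 [ 0.3686 -0.1764  0.014 ]
sc t4 [ 0.3693 -0.0478  0.014 ]
A [ 0.43   -0.2985  0.04  ] 9.237803944470347 0.055595927823674104 0.028163768981175785
B [ 0.453  -0.3815  0.04  ] 10.879600262804093 0.05183737233347178 0.02558321184072778
C [ 0.5524 -0.3635  0.04  ] -18.483068546319416 0.059196905307392626 0.023634981102000217
```

```bash
cat >> h.py <<'E'
CL=np.array([.460,.1494,0]); CY=-3.4
def c2w(p):
    a=np.radians(CY); return CL+np.array([[np.cos(a),-np.sin(a),0],[np.sin(a),np.cos(a),0],[0,0,1]])@(np.array(p)/1000)
def w2c(X):
    a=np.radians(CY); return 1000*(np.array([[np.cos(a),-np.sin(a),0],[np.sin(a),np.cos(a),0],[0,0,1]]).T@(np.array(X)-CL))
from scipy.spatial.transform import Rotation as Ro
def go(X,yaw,cmd=None,rot=None):
    "X world TCP target, tool down with yaw"
    o=sensors.get_obs(); p=o['tool_pos'] if cmd is None else np.array(cmd)
    r=Ro.from_euler('xyz',o['tool_rot'] if rot is None else rot,degrees=True)
    T=Ro.from_euler('xyz',[180,0,yaw],degrees=True)
    print('shift',np.round(1000*r.inv().apply(np.array(X)-p),1),'rotvec',np.round((r.inv()*T).as_rotvec(),3),'t',round(o['time_s'],2))
E
python3 - <<'E'
from h import *
np.set_printoptions(precision=4,suppress=True)
go(c2w([-47,86.5,300]),86.6)
b=load('side0'); D=lambda x,y:(185+x/2.5,130+y/2.5)
# crank handle: side pixel of end and base -> intersect with clamp planes
a=np.radians(CY); xa=np.array([np.cos(a),np.sin(a),0])
for n,q,cx in[('end',(10,130),-127),('base',(58,122),-60)]:
    o,d=ray(b,*D(*q)); P0=c2w([cx,0,0]); s=(P0-o)@xa/(d@xa); print(n,w2c(o+s*d))
c=load('scene0'); S=lambda x,y:(120+x/3.33,210+y/3.33)
for n,q,cx in[('end',(222,258),-127),('base',(203,197),-60),('wheel c',(237,223),-54)]:
    o,d=ray(c,*S(*q)); P0=c2w([cx,0,0]); s=(P0-o)@xa/(d@xa); print('sc',n,w2c(o+s*d))
E
```

```text
shift [-280.3 -258.2  -70. ] rotvec [-0.002  0.001  1.199] t 0.1
end [-127.      108.5208  135.8638]
base [-60.     137.4948 111.6015]
sc end [-127.      117.7816  122.5864]
sc base [-60.     116.6547 121.4284]
sc wheel c [-54.     96.141  89.203]
```

Emit:
drive_tool:
  moves:
    - {"x": -280, "y": -258, "z": -70, "rz": 1.199, "fingers": -1}
    - {"x": -280, "y": -258, "z": -70, "rz": 1.199, "fingers": -1}
    - {"x": -280, "y": -258, "z": -70, "rz": 1.199, "fingers": -1}
    - {"x": -280, "y": -258, "z": -70, "rz": 1.199, "fingers": -1}
    - {"x": -280, "y": -258, "z": -70, "rz": 1.199, "fingers": -1}
    - {"x": -280, "y": -258, "z": -70, "rz": 1.199, "fingers": -1}
    - {"x": -280, "y": -258, "z": -70, "rz": 1.199, "fingers": -1}
    - {"x": -280, "y": -258, "z": -70, "rz": 1.199, "fingers": -1}
    - {"x": -280, "y": -258, "z": -70, "rz": 1.199, "fingers": -1}
    - {"x": -280, "y": -258, "z": -70, "rz": 1.199, "fingers": -1}

```text
invalid input at $.moves[0]: expected keys x, y, z, rx, ry, rz, fingers
```

Run:
```python
from h import *
o=sensors.get_obs(); print(o['tool_pos'],o['tool_rot'],o['qpos'])
c=snap('wrist','w1'); print(c['fx'],c['cx'],c['cy'],-np.array(c['R']).T@np.array(c['t']),np.array(c['R'])[2]); snap('scene','scene1')
```

```text
[0.27128019 0.59013998 0.22952889] [-1.79896610e+02  5.62789748e-03  1.55316827e+02] [-64.5088034   18.43821973  -4.0156267   83.16829874   1.29515314
  78.54211518  -3.26170609]
325.19226210127806 280.89791448165505 212.4708591566861 [0.21046839 0.61988365 0.38356738] [ 0.22256139 -0.10262648 -0.96950206]
```

View pics/w1.png

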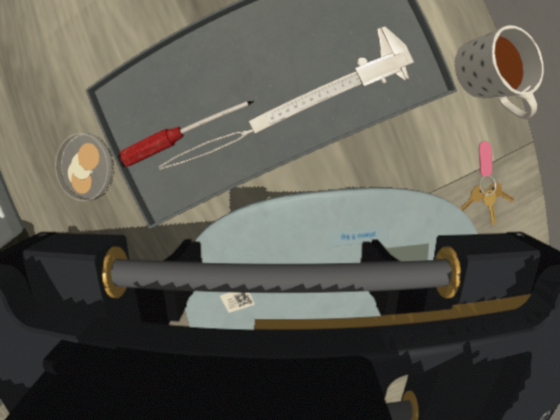

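The move was refused because every key must be present. The wrist view still shows the cutting mat and has the fingers along its lower edge. I'll resend with all the keys.

Emit:
drive_tool:
  moves:
    - {"x": -280, "y": -258, "z": -70, "rx": 0, "ry": 0, "rz": 1.199, "fingers": -1}
    - {"x": -280, "y": -258, "z": -70, "rx": 0, "ry": 0, "rz": 1.199, "fingers": -1}
    - {"x": -280, "y": -258, "z": -70, "rx": 0, "ry": 0, "rz": 1.199, "fingers": -1}
    - {"x": -280, "y": -258, "z": -70, "rx": 0, "ry": 0, "rz": 1.199, "fingers": -1}
    - {"x": -280, "y": -258, "z": -70, "rx": 0, "ry": 0, "rz": 1.199, "fingers": -1}
    - {"x": -280, "y": -258, "z": -70, "rx": 0, "ry": 0, "rz": 1.199, "fingers": -1}
    - {"x": -280, "y": -258, "z": -70, "rx": 0, "ry": 0, "rz": 1.199, "fingers": -1}
    - {"x": -280, "y": -258, "z": -70, "rx": 0, "ry": 0, "rz": 1.199, "fingers": -1}
    - {"x": -280, "y": -258, "z": -70, "rx": 0, "ry": 0, "rz": 1.199, "fingers": -1}
    - {"x": -280, "y": -258, "z": -70, "rx": 0, "ry": 0, "rz": 1.199, "fingers": -1}

```text
time_s: 1.45
tool_pos: [0.4174, 0.2405, 0.3001]
tool_rot: [-180.0, 0.0, 86.8]
force: [0.3, -0.3, -0.3]
grip_width: 0.0866
grasp_force: 0.0
```

Run:
```python
from h import *
o=sensors.get_obs(); print(o['tool_pos'],o['tool_rot'],o['qpos'])
c=snap('wrist','w2'); print(c['fx'],c['cx'],c['cy'],-np.array(c['R']).T@np.array(c['t']),np.array(c['R'])); snap('scene','scene1')
```

```text
[0.41740626 0.24048707 0.30012147] [-1.79969202e+02  3.01990998e-02  8.68071472e+01] [-47.26378172  -4.1433284   13.41444586 100.1949089    0.97149582
  83.87941417 -37.18030513]
325.19226210127806 280.89791448165505 212.4708591566861 [0.42098107 0.30884751 0.45407044] [[ 9.98446455e-01 -5.57141717e-02 -7.79854954e-04]
 [-5.38295091e-02 -9.68097178e-01  2.44724822e-01]
 [-1.43896162e-02 -2.44302652e-01 -9.69592261e-01]]
```

View pics/w2.png

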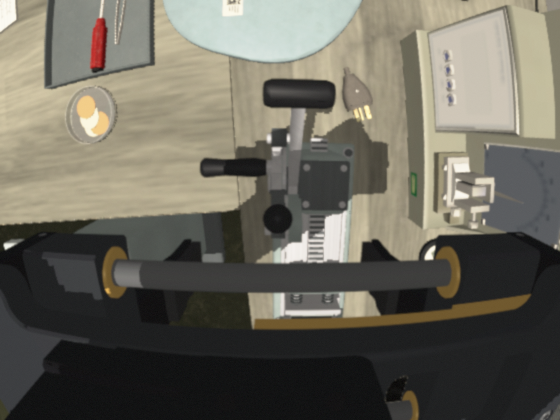

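The wrist view now shows the pawl ball at (278,218), the crank grip spanning (202–267,167) and the lever bar spanning (265–333,94).

```bash
cat >> h.py <<'E'
def fray(c,u,v):
    x,y=u-c['cx'],v-c['cy']; r=np.hypot(x,y); th=r/c['fx']
    d=np.array([x/r*np.sin(th),y/r*np.sin(th),np.cos(th)]) if r>0 else np.array([0,0,1.])
    R=np.array(c['R']); return -R.T@np.array(c['t']), R.T@d
def fonz(c,u,v,z):
    o,d=fray(c,u,v); return o+d*(z-o[2])/d[2]
E
python3 - <<'E'
from h import *
np.set_printoptions(precision=4,suppress=True)
c=load('w2')
for n,u,v,z in[('ball',278,218,.203),('levL',265,94,.214),('levR',333,94,.214),('crank end',202,167,.127),('crank base',267,167,.127),('crank end',202,167,.115),('head FL',304,165,.128),('headBL',348,153,.128),('head FR',302,208,.128),('headBR',347,209,.128)]:
    P=fonz(c,u,v,z); print(n,P,w2c(P))
E
```

```text
ball [0.4147 0.2412 0.203 ] [-50.6757  88.9126 203.    ]
levL [0.4108 0.3378 0.214 ] [-60.2626 185.1154 214.    ]
levR [0.4605 0.3357 0.214 ] [-10.5067 185.9673 214.    ]
crank end [0.3378 0.2791 0.127 ] [-129.6641  122.2133  127.    ]
crank base [0.4048 0.2745 0.127 ] [-62.5569 121.5627 127.    ]
crank end [0.3348 0.278  0.115 ] [-132.6454  120.9424  115.    ]
head FL [0.4421 0.2746 0.128 ] [-25.3041 123.8876 128.    ]
headBL [0.4875 0.285  0.128 ] [ 19.3871 136.9444 128.    ]
head FR [0.4382 0.2302 0.128 ] [-26.604   79.3936 128.    ]
headBR [0.4854 0.2266 0.128 ] [ 20.7404  78.5577 128.    ]
```

Emit:
drive_tool:
  moves:
    - {"x": 0, "y": -2, "z": 55, "rx": 0, "ry": 0, "rz": 0, "fingers": -1}
    - {"x": 0, "y": -2, "z": 90, "rx": 0, "ry": 0, "rz": 0, "fingers": -1}
    - {"x": 0, "y": -2, "z": 108, "rx": 0, "ry": 0, "rz": 0, "fingers": -1}
    - {"x": 0, "y": -2, "z": 108, "rx": 0, "ry": 0, "rz": 0, "fingers": 0.3}
    - {"x": 0, "y": -2, "z": 108, "rx": 0, "ry": 0, "rz": 0, "fingers": 1}
    - {"x": 0, "y": -2, "z": 108, "rx": 0, "ry": 0, "rz": 0, "fingers": 1}
    - {"x": 0, "y": -2, "z": 108, "rx": 0, "ry": 0, "rz": 0, "fingers": 1}
    - {"x": 0, "y": -2, "z": 108, "rx": 0, "ry": 0, "rz": 0, "fingers": 1}
    - {"x": 0, "y": -2, "z": 108, "rx": 0, "ry": 0, "rz": 0, "fingers": 1}
  force: 12

```text
time_s: 2.68
tool_pos: [0.4162, 0.2394, 0.1927]
tool_rot: [180.0, -0.0, 86.6]
force: [0.4, 0.4, -0.1]
grip_width: 0.0348
grasp_force: 0.0
```

Emit:
drive_tool:
  moves:
    - {"x": 0, "y": 0, "z": 0, "rx": 0, "ry": 0, "rz": 0, "fingers": 1}
    - {"x": 0, "y": 0, "z": 0, "rx": 0, "ry": 0, "rz": 0, "fingers": 1}
    - {"x": 0, "y": 0, "z": 0, "rx": 0, "ry": 0, "rz": 0, "fingers": 1}
    - {"x": -5, "y": 0, "z": -2, "rx": 0, "ry": 0, "rz": 0, "fingers": 1}
    - {"x": -10.5, "y": 0, "z": -3.7, "rx": 0, "ry": 0, "rz": 0, "fingers": 1}
    - {"x": -16, "y": 0, "z": -4.7, "rx": 0, "ry": 0, "rz": 0, "fingers": 1}
    - {"x": -21.5, "y": 0, "z": -5.3, "rx": 0, "ry": 0, "rz": 0, "fingers": 1}
    - {"x": -27, "y": 0, "z": -5.2, "rx": 0, "ry": 0, "rz": 0, "fingers": 1}
    - {"x": -32.6, "y": 0, "z": -4.8, "rx": 0, "ry": 0, "rz": 0, "fingers": 1}
    - {"x": -38, "y": 0, "z": -3.7, "rx": 0, "ry": 0, "rz": 0, "fingers": 1}
    - {"x": -43.4, "y": 0, "z": -2.2, "rx": 0, "ry": 0, "rz": 0, "fingers": 1}
    - {"x": -48, "y": 0, "z": -0.5, "rx": 0, "ry": 0, "rz": 0, "fingers": 1}
    - {"x": -52, "y": 0, "z": 1.4, "rx": 0, "ry": 0, "rz": 0, "fingers": 1}
  force: 12

```text
time_s: 4.3
tool_pos: [0.4112, 0.187, 0.1907]
tool_rot: [-179.8, 0.1, 86.6]
force: [-6.6, -0.5, 1.3]
grip_width: 0.0229
grasp_force: 12.0
```

Emit:
drive_tool:
  moves:
    - {"x": -52, "y": 0, "z": 0, "rx": 0, "ry": 0, "rz": 0, "fingers": -1}
    - {"x": -52, "y": 0, "z": 0, "rx": 0, "ry": 0, "rz": 0, "fingers": -1}
    - {"x": -52, "y": 0, "z": 0, "rx": 0, "ry": 0, "rz": 0, "fingers": -1}
    - {"x": 0, "y": 0, "z": -50, "rx": 0, "ry": 0, "rz": 0, "fingers": -1}

```text
time_s: 4.8
tool_pos: [0.4113, 0.1779, 0.2321]
tool_rot: [-179.7, 0.2, 86.3]
force: [1.9, 0.8, 0.5]
grip_width: 0.0549
grasp_force: 0.0
```

Emit:
drive_tool:
  moves:
    - {"x": 0, "y": 0, "z": -60, "rx": 0, "ry": 0, "rz": 0, "fingers": -1}
    - {"x": 86, "y": -55, "z": -60, "rx": 0, "ry": 0, "rz": -1.571, "fingers": -1}
    - {"x": 86, "y": -55, "z": -60, "rx": 0, "ry": 0, "rz": -1.571, "fingers": -1}
    - {"x": 86, "y": -55, "z": -60, "rx": 0, "ry": 0, "rz": -1.571, "fingers": -1}
    - {"x": 86, "y": -55, "z": -60, "rx": 0, "ry": 0, "rz": -1.571, "fingers": -1}
    - {"x": 86, "y": -55, "z": -60, "rx": 0, "ry": 0, "rz": -1.571, "fingers": -1}
    - {"x": 86, "y": -55, "z": -60, "rx": 0, "ry": 0, "rz": -1.571, "fingers": -1}
    - {"x": 86, "y": -55, "z": -60, "rx": 0, "ry": 0, "rz": -1.571, "fingers": -1}
    - {"x": 86, "y": -55, "z": -60, "rx": 0, "ry": 0, "rz": -1.571, "fingers": -1}
    - {"x": 86, "y": -55, "z": -60, "rx": 0, "ry": 0, "rz": -1.571, "fingers": -1}
    - {"x": 86, "y": -55, "z": -60, "rx": 0, "ry": 0, "rz": -1.571, "fingers": -1}

```text
time_s: 6.18
tool_pos: [0.3626, 0.2707, 0.2945]
tool_rot: [180.0, 0.0, 176.7]
force: [-0.7, 0.5, 0.5]
grip_width: 0.0871
grasp_force: 0.0
```

```bash
sed -i 's/^CL=.*/CL=np.array([.457,.151,0]); CY=-3.4/' h.py
python3 - <<'E'
from h import *
o=sensors.get_obs(); print(o['tool_pos'],w2c(o['tool_pos']),o['tool_rot'],o['qpos'])
snap('wrist','w3'); c=snap('side','side3'); 
i=cv2.imread('pics/side3.png')[125:275,180:300]; cv2.imwrite('pics/c3.png',np.hstack([cv2.resize(i,None,fx=2.8,fy=2.8,interpolation=2), cv2.imread('pics/w3.png')[:,:440]]))
go(c2w([-101,120,127-11]),176.6)
E
```

```text
[0.36261209 0.27069311 0.29448153] [-101.32033526  113.88462888  294.48153345] [1.79992114e+02 2.55778052e-02 1.76684621e+02] [-55.83214741  -7.99033697  14.15523712 104.15805678   1.97305082
  83.57279315  44.65558991]
shift [ -0.2   6.5 178.5] rotvec [0. 0. 0.] t 6.28
```

View pics/c3.png

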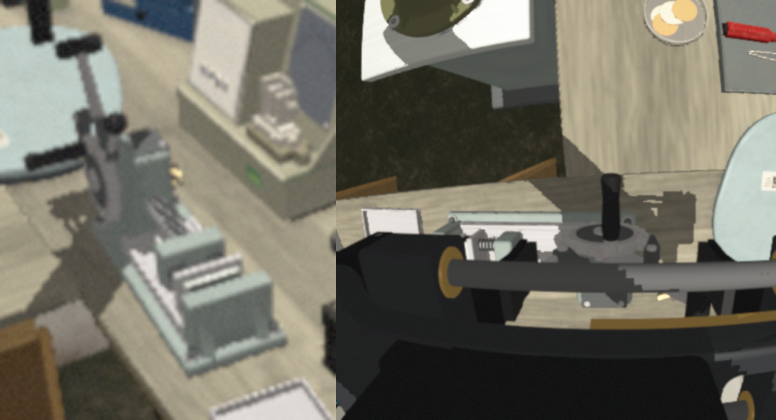

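The pawl ball now sits at about (220,168) in the side view, and the crank grip at wrist (275,176–238). I'll check the pawl numerically.

Run:
```python
from h import *
np.set_printoptions(precision=1,suppress=True)
b=load('side3'); print(proj(b,c2w([-47,33,200])),proj(b,c2w([-47,86.5,203])))
w=load('w3'); 
for v in (180,230): print(w2c(fonz(w,275,v,.127)))
```

```text
(np.float64(220.463824850099), np.float64(168.4266559755413)) (np.float64(213.80600863874776), np.float64(159.2105475456631))
[-120.4  110.1  127. ]
[-68.2 109.9 127. ]
```

Emit:
drive_tool:
  moves:
    - {"x": 3, "y": -3, "z": 60, "rx": 0, "ry": 0, "rz": 0, "fingers": -1}
    - {"x": 3, "y": -3, "z": 110, "rx": 0, "ry": 0, "rz": 0, "fingers": -1}
    - {"x": 3, "y": -3, "z": 150, "rx": 0, "ry": 0, "rz": 0, "fingers": -1}
    - {"x": 3, "y": -3, "z": 174, "rx": 0, "ry": 0, "rz": 0, "fingers": 0.2}
    - {"x": 3, "y": -3, "z": 174, "rx": 0, "ry": 0, "rz": 0, "fingers": 1}
    - {"x": 3, "y": -3, "z": 174, "rx": 0, "ry": 0, "rz": 0, "fingers": 1}
    - {"x": 3, "y": -3, "z": 174, "rx": 0, "ry": 0, "rz": 0, "fingers": 1}
    - {"x": 3, "y": -3, "z": 174, "rx": 0, "ry": 0, "rz": 0, "fingers": 1}
    - {"x": 3, "y": -3, "z": 174, "rx": 0, "ry": 0, "rz": 0, "fingers": 1}
    - {"x": 3, "y": -3, "z": 174, "rx": 0, "ry": 0, "rz": 0, "fingers": 1}
    - {"x": 3, "y": -3, "z": 174, "rx": 0, "ry": 0, "rz": 0, "fingers": 1}
  force: 15

```text
time_s: 7.65
tool_pos: [0.3597, 0.2663, 0.1204]
tool_rot: [-180.0, -0.0, 176.6]
force: [0.1, -1.8, 0.5]
grip_width: 0.0192
grasp_force: 15.0
```

Run:
```python
from h import *
np.set_printoptions(precision=2,suppress=True)
o=sensors.get_obs(); print(o['tool_pos'],w2c(o['tool_pos']),o['tool_rot'],o['qpos'],o['grip_width'],o['grasp_force'],o['force'],o['time_s'])
```

```text
[0.36 0.27 0.12] [-103.95  109.31  120.4 ] [-179.96   -0.    176.61] [-55.31  -1.63  15.23 118.95   0.51  62.66  46.29] 0.019246836721639144 14.985990556888282 [ 0.11 -1.82  0.53] 7.65
```

Emit:
drive_tool:
  moves:
    - {"x": 0, "y": -9.2, "z": -1.1, "rx": 0, "ry": 0, "rz": 0, "fingers": 1}
    - {"x": 0, "y": -19, "z": 0.2, "rx": 0, "ry": 0, "rz": 0, "fingers": 1}
    - {"x": 0, "y": -28.2, "z": 4, "rx": 0, "ry": 0, "rz": 0, "fingers": 1}
    - {"x": 0, "y": -36.1, "z": 10, "rx": 0, "ry": 0, "rz": 0, "fingers": 1}
    - {"x": 0, "y": -42.1, "z": 17.9, "rx": 0, "ry": 0, "rz": 0, "fingers": 1}
    - {"x": 0, "y": -45.9, "z": 27.1, "rx": 0, "ry": 0, "rz": 0, "fingers": 1}
    - {"x": 0, "y": -47.2, "z": 36.9, "rx": 0, "ry": 0, "rz": 0, "fingers": 1}

```text
time_s: 8.52
tool_pos: [0.3567, 0.2189, 0.0826]
tool_rot: [-179.9, -0.0, 176.6]
force: [-0.8, 0.5, 3.0]
grip_width: 0.0195
grasp_force: 15.0
```

```bash
cat > st.py <<'E'
from h import *
np.set_printoptions(precision=1,suppress=True)
o=sensors.get_obs(); print(w2c(o['tool_pos']),o['tool_rot'],o['qpos'],round(o['grip_width'],4),round(o['grasp_force'],1),o['force'],round(o['time_s'],2))
E
python3 st.py
```

```text
[-104.2   61.8   82.6] [-179.9   -0.   176.6] [-53.   -2.7  17.6 124.8   1.   57.9  50.6] 0.0195 15.0 [-0.8  0.5  3. ] 8.53
```

Emit:
drive_tool:
  moves:
    - {"x": 0, "y": 1.3, "z": 9.8, "rx": 0, "ry": 0, "rz": 0, "fingers": 1}
    - {"x": 0, "y": 5.1, "z": 19, "rx": 0, "ry": 0, "rz": 0, "fingers": 1}
    - {"x": 0, "y": 11.1, "z": 26.9, "rx": 0, "ry": 0, "rz": 0, "fingers": 1}
    - {"x": 0, "y": 19, "z": 32.9, "rx": 0, "ry": 0, "rz": 0, "fingers": 1}
    - {"x": 0, "y": 28.2, "z": 36.7, "rx": 0, "ry": 0, "rz": 0, "fingers": 1}
    - {"x": 0, "y": 38, "z": 38, "rx": 0, "ry": 0, "rz": 0, "fingers": 1}
    - {"x": 0, "y": 43, "z": 37.7, "rx": 0, "ry": 0, "rz": 0, "fingers": 1}
    - {"x": 0, "y": 43, "z": 37.7, "rx": 0, "ry": 0, "rz": 0, "fingers": 1}

```text
time_s: 9.52
tool_pos: [0.3595, 0.2641, 0.0459]
tool_rot: [179.9, 0.0, 176.7]
force: [1.0, 1.5, -5.3]
grip_width: 0.0196
grasp_force: 15.0
```

```bash
python3 st.py
```

```text
[-104.   107.1   45.9] [179.9   0.  176.7] [-55.1   4.   15.9 123.3  -1.4  52.8  48.4] 0.0196 15.0 [ 1.   1.5 -5.3] 9.53
```

Emit:
drive_tool:
  moves:
    - {"x": 0, "y": 4, "z": -1, "rx": 0, "ry": 0, "rz": 0, "fingers": 1}
    - {"x": 0, "y": 8, "z": -2, "rx": 0, "ry": 0, "rz": 0, "fingers": 1}
    - {"x": 0, "y": 11.1, "z": -3.3, "rx": 0, "ry": 0, "rz": 0, "fingers": 1}
    - {"x": 0, "y": 14, "z": -4.8, "rx": 0, "ry": 0, "rz": 0, "fingers": 1}
    - {"x": 0, "y": 14, "z": -4.8, "rx": 0, "ry": 0, "rz": 0, "fingers": 1}

```text
time_s: 10.15
tool_pos: [0.3601, 0.2742, 0.0496]
tool_rot: [-179.8, -0.0, 176.6]
force: [4.4, -4.7, -11.9]
grip_width: 0.0195
grasp_force: 15.0
```

```bash
python3 st.py
python3 - <<'E'
from h import *
snap('side','side4'); i=cv2.imread('pics/side4.png')[125:275,180:300]; cv2.imwrite('pics/c4.png',cv2.resize(i,None,fx=4,fy=4,interpolation=2))
E
```

```text
[-104.   117.3   49.6] [-179.8   -0.   176.6] [-55.7   4.7  15.5 122.   -1.4  53.6  47.2] 0.0195 15.0 [  4.4  -4.7 -11.9] 10.15
```

View pics/c4.png

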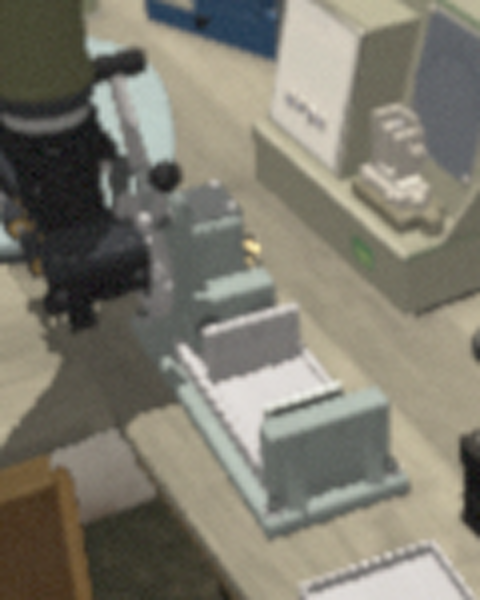

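The jaw has drawn back near the head, with its plate top at about (254,201) in the side view. I'll compare that with the fully open position.

Run:
```python
from h import *
b=load('side4')
for y in (5,0,10,15):
  for x in (36,40): print(y,x,np.round(proj(b,c2w([x,y,80])),1),np.round(proj(b,c2w([-x,y,80])),1),np.round(proj(b,c2w([-x,y,30])),1))
```

```text
5 36 [253.3 200.5] [231.  207.1] [232.2 220.5]
5 40 [254.5 200.2] [229.7 207.4] [231.  220.8]
0 36 [254.  201.4] [231.7 207.9] [232.9 221.4]
0 40 [255.2 201. ] [230.4 208.3] [231.6 221.7]
10 36 [252.6 199.7] [230.4 206.2] [231.6 219.6]
10 40 [253.8 199.3] [229.1 206.5] [230.4 219.9]
15 36 [251.9 198.9] [229.8 205.3] [231.  218.7]
15 40 [253.2 198.5] [228.5 205.7] [229.8 219.1]
```

Emit:
drive_tool:
  moves:
    - {"x": 0, "y": 2, "z": -1.3, "rx": 0, "ry": 0, "rz": 0, "fingers": 1}
    - {"x": 0, "y": 3.9, "z": -2.6, "rx": 0, "ry": 0, "rz": 0, "fingers": 1}
    - {"x": 0, "y": 3.9, "z": -2.6, "rx": 0, "ry": 0, "rz": 0, "fingers": 1}

```text
time_s: 10.58
tool_pos: [0.36, 0.2746, 0.0511]
tool_rot: [-179.4, -0.1, 176.5]
force: [4.8, -12.0, -10.0]
grip_width: 0.0196
grasp_force: 15.0
```

```bash
python3 st.py
```

```text
[-104.1  117.6   51.1] [-179.4   -0.1  176.5] [-55.9   4.8  15.5 121.7  -1.2  54.2  46.8] 0.0196 15.0 [  4.8 -12.  -10. ] 10.57
```

Emit:
drive_tool:
  moves:
    - {"x": 0, "y": -4, "z": 0, "rx": 0, "ry": 0, "rz": 0, "fingers": -1}
    - {"x": 0, "y": -4, "z": 0, "rx": 0, "ry": 0, "rz": 0, "fingers": -1}
    - {"x": 0, "y": -4, "z": 0, "rx": 0, "ry": 0, "rz": 0, "fingers": -1}
    - {"x": 0, "y": -4, "z": -60, "rx": 0, "ry": 0, "rz": 0, "fingers": -1}
    - {"x": 0, "y": -4, "z": -120, "rx": 0, "ry": 0, "rz": 0, "fingers": -1}
    - {"x": 0, "y": -4, "z": -180, "rx": 0, "ry": 0, "rz": 0, "fingers": -1}
    - {"x": 0, "y": -4, "z": -226, "rx": 0, "ry": 0, "rz": 0, "fingers": -1}
    - {"x": -104, "y": -218, "z": -226, "rx": 0, "ry": 0, "rz": 1.571, "fingers": -1}
    - {"x": -104, "y": -218, "z": -226, "rx": 0, "ry": 0, "rz": 1.571, "fingers": -1}
    - {"x": -104, "y": -218, "z": -226, "rx": 0, "ry": 0, "rz": 1.571, "fingers": -1}
    - {"x": -104, "y": -218, "z": -226, "rx": 0, "ry": 0, "rz": 1.571, "fingers": -1}
    - {"x": -104, "y": -218, "z": -226, "rx": 0, "ry": 0, "rz": 1.571, "fingers": -1}
    - {"x": -104, "y": -218, "z": -226, "rx": 0, "ry": 0, "rz": 1.571, "fingers": -1}
    - {"x": -104, "y": -218, "z": -226, "rx": 0, "ry": 0, "rz": 1.571, "fingers": -1}
    - {"x": -104, "y": -218, "z": -226, "rx": 0, "ry": 0, "rz": 1.571, "fingers": -1}
    - {"x": -104, "y": -218, "z": -226, "rx": 0, "ry": 0, "rz": 1.571, "fingers": -1}
    - {"x": -104, "y": -218, "z": -226, "rx": 0, "ry": 0, "rz": 1.571, "fingers": -1}

```text
time_s: 12.7
tool_pos: [0.4517, 0.0573, 0.2798]
tool_rot: [179.9, -0.0, 86.7]
force: [-0.0, -0.1, -0.2]
grip_width: 0.0872
grasp_force: 0.0
```

```bash
python3 st.py
python3 - <<'E'
from h import *
w=snap('wrist','w5');snap('scene','scene5')
E
```

```text
[  0.2 -93.8 279.8] [179.9  -0.   86.7] [-38.   -8.4  24.8 105.6   3.5  82.  -17.2] 0.0872 0.0 [-0.  -0.1 -0.2] 12.7
```

View pics/w5.png

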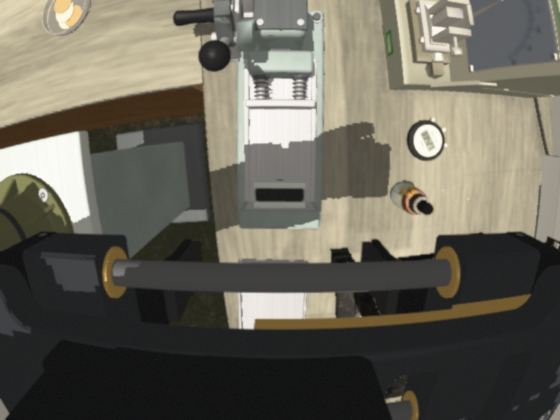

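The wrist view shows the cured mount's top centred near (280,195), the fixed jaw's top at rows 208–226, the open bed, and the bottle's foot near (402,195).

Run:
```python
from h import *
np.set_printoptions(precision=1,suppress=True)
w=load('w5'); im=w['image']
print(im[175:230:2,280].mean(1).astype(int), im[160:215:3,247].mean(1).astype(int)); print('row195',[(u,int(im[195,u].mean())) for u in range(240,324,3)])
for n,u,v,z in[('rub L',255,195,.07),('rub R',306,195,.07),('rubtop',280,187,.07),('rubbot',280,203,.07),('jaw L',245,208,.082),('jaw R',319,208,.082),('plate',281,106,.08),('bottle',402,193,.01)]: print(n,w2c(fonz(w,u,v,z)))
```

```text
[118 116  88 110 132 132 120  42  26  28  27  28  27  81 130 130 122  99
  94  97  97  97  96  95  95  94  95 162] [117 116 117 116 115 115 116 114 115 113 116 115 115 113  95 102 102  93
  94]
row195 [(240, 98), (243, 99), (246, 114), (249, 113), (252, 116), (255, 81), (258, 27), (261, 26), (264, 27), (267, 25), (270, 28), (273, 27), (276, 25), (279, 27), (282, 26), (285, 27), (288, 29), (291, 29), (294, 27), (297, 26), (300, 29), (303, 66), (306, 114), (309, 112), (312, 114), (315, 99), (318, 96), (321, 88)]
rub L [-29.5 -96.4  70. ]
rub R [ 28.7 -96.3  70. ]
rubtop [ -1.  -87.2  70. ]
rubbot [  -1.  -105.7   70. ]
jaw L [ -40.  -108.8   82. ]
jaw R [  42.6 -108.7   82. ]
plate [-0.   3.3 80. ]
bottle [ 168.4 -103.8   10. ]
```

Emit:
drive_tool:
  moves:
    - {"x": -2, "y": -0.5, "z": 60, "rx": 0, "ry": 0, "rz": 0, "fingers": -1}
    - {"x": -2, "y": -0.5, "z": 120, "rx": 0, "ry": 0, "rz": 0, "fingers": -1}
    - {"x": -2, "y": -0.5, "z": 175, "rx": 0, "ry": 0, "rz": 0, "fingers": -1}
    - {"x": -2, "y": -0.5, "z": 205, "rx": 0, "ry": 0, "rz": 0, "fingers": -1}
    - {"x": -2, "y": -0.5, "z": 220, "rx": 0, "ry": 0, "rz": 0, "fingers": -1}
    - {"x": -2, "y": -0.5, "z": 228, "rx": 0, "ry": 0, "rz": 0, "fingers": -1}
    - {"x": -2, "y": -0.5, "z": 228, "rx": 0, "ry": 0, "rz": 0, "fingers": 1}
    - {"x": -2, "y": -0.5, "z": 228, "rx": 0, "ry": 0, "rz": 0, "fingers": 1}
    - {"x": -2, "y": -0.5, "z": 228, "rx": 0, "ry": 0, "rz": 0, "fingers": 1}
    - {"x": -2, "y": -0.5, "z": 228, "rx": 0, "ry": 0, "rz": 0, "fingers": 1}
    - {"x": -2, "y": -0.5, "z": 228, "rx": 0, "ry": 0, "rz": 0, "fingers": 1}
  force: 25

```text
time_s: 14.18
tool_pos: [0.4512, 0.055, 0.0519]
tool_rot: [180.0, -0.0, 86.6]
force: [-2.2, 0.1, 5.5]
grip_width: 0.0595
grasp_force: 25.0
```

```bash
python3 st.py
```

```text
[ -0.1 -96.2  51.9] [180.   -0.   86.6] [-36.8   4.6  27.5 122.2  -2.7  53.7 -11.1] 0.0595 25.0 [-2.2  0.1  5.5] 14.18
```

Emit:
drive_tool:
  moves:
    - {"x": 1, "y": 0, "z": -30, "rx": 0, "ry": 0, "rz": 0, "fingers": 1}
    - {"x": 1, "y": 0, "z": -75, "rx": 0, "ry": 0, "rz": 0, "fingers": 1}
    - {"x": -40, "y": -5, "z": -75, "rx": 0, "ry": 0, "rz": 0, "fingers": 1}
    - {"x": -90, "y": -12, "z": -75, "rx": 0, "ry": 0, "rz": 0, "fingers": 1}
    - {"x": -140, "y": -18, "z": -75, "rx": 0, "ry": 0, "rz": 0, "fingers": 1}
    - {"x": -176, "y": -20, "z": -75, "rx": 0, "ry": 0, "rz": 0, "fingers": 1}
    - {"x": -176, "y": -20, "z": -30, "rx": 0, "ry": 0, "rz": 0, "fingers": 1}
    - {"x": -176, "y": -20, "z": -10, "rx": 0, "ry": 0, "rz": 0, "fingers": 1}
  force: 25

```text
time_s: 15.18
tool_pos: [0.4188, -0.1201, 0.0593]
tool_rot: [-179.9, -0.0, 86.5]
force: [-0.2, 0.2, -2.1]
grip_width: 0.0599
grasp_force: 25.0
```

```bash
python3 st.py
python3 - <<'E'
from h import *
snap('side','side6'); i=cv2.imread('pics/side6.png')[190:370,220:420]; cv2.imwrite('pics/c6.png',cv2.resize(i,None,fx=3.3,fy=3.3,interpolation=2))
E
```

```text
[ -22.1 -272.9   59.3] [-179.9   -0.    86.5] [-27.4   1.3  40.7 124.5  -1.   54.7  10.4] 0.0599 25.0 [-0.2  0.2 -2.1] 15.18
```

View pics/c6.png

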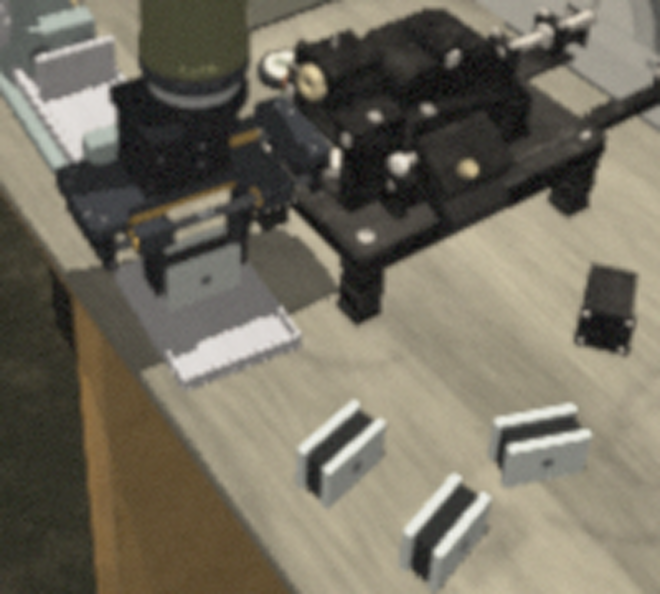

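The mount hangs over the tray and is well centred. The black machine stands close to the right end of the gripper body, so I'll check that clearance before lowering.

Run:
```python
from h import *
np.set_printoptions(precision=3,suppress=True)
b=load('side0');s=load('scene0')
D=lambda x,y:(185+x/2.5,130+y/2.5)
S=lambda x,y:(120+x/3.33,210+y/3.33)
# near-left leg foot and top corner
print('left leg foot',onz(b,*D(288,322),0),'front leg foot',onz(b,*D(360,392),0))
for z in(.05,.07,.09): print(z,'corner left',onz(b,*D(277,258),z),'corner front',onz(b,*D(362,345),z))
print('scene foot',onz(s,*S(560,138),0),onz(s,*S(685,103),0))
print(tri(s,S(545,75),b,D(277,258)))
```

```text
left leg foot [ 0.523 -0.063  0.   ] front leg foot [ 0.53 -0.19  0.  ]
0.05 corner left [ 0.54  -0.012  0.05 ] corner front [ 0.539 -0.175  0.05 ]
0.07 corner left [ 0.526 -0.032  0.07 ] corner front [ 0.526 -0.19   0.07 ]
0.09 corner left [ 0.513 -0.053  0.09 ] corner front [ 0.512 -0.206  0.09 ]
scene foot [ 0.52  -0.053  0.   ] [ 0.521 -0.178  0.   ]
(array([ 0.522, -0.037,  0.071]), np.float64(0.0071332196938521))
```

Emit:
drive_tool:
  moves:
    - {"x": 0, "y": 0, "z": 20, "rx": 0, "ry": 0, "rz": 0, "fingers": 1}
    - {"x": 0, "y": 0, "z": 30, "rx": 0, "ry": 0, "rz": 0, "fingers": 1}
    - {"x": 0, "y": 0, "z": 34, "rx": 0, "ry": 0, "rz": 0, "fingers": 1}
    - {"x": 0, "y": 0, "z": 35.5, "rx": 0, "ry": 0, "rz": 0, "fingers": 1}
    - {"x": 0, "y": 0, "z": 35.5, "rx": 0, "ry": 0, "rz": 0, "fingers": 0.2}
    - {"x": 0, "y": 0, "z": 35.5, "rx": 0, "ry": 0, "rz": 0, "fingers": -0.8}
    - {"x": 0, "y": 0, "z": 35.5, "rx": 0, "ry": 0, "rz": 0, "fingers": -0.8}
    - {"x": 0, "y": 0, "z": 35.5, "rx": 0, "ry": 0, "rz": 0, "fingers": -0.8}
    - {"x": 0, "y": 0, "z": -20, "rx": 0, "ry": 0, "rz": 0, "fingers": -0.8}
    - {"x": 0, "y": 0, "z": -80, "rx": 0, "ry": 0, "rz": 0, "fingers": -1}
    - {"x": 0, "y": 0, "z": -140, "rx": 0, "ry": 0, "rz": 0, "fingers": -1}

```text
time_s: 16.6
tool_pos: [0.4202, -0.1198, 0.2032]
tool_rot: [180.0, -0.0, 86.6]
force: [0.6, 0.2, 0.1]
grip_width: 0.0859
grasp_force: 0.0
```

```bash
python3 st.py
python3 - <<'E'
from h import *
np.set_printoptions(precision=4,suppress=True)
b=snap('side','side7')
# rubber tops of mounts: dark blobs in mount area bounded by bright; candidate check vs side0
a=load('side0')['image'].astype(int); d=np.abs(b['image'].astype(int)-a).sum(2)[300:370,305:405]; print('changed px in mount area',(d>90).sum())
E
```

```text
[ -20.6 -272.5  203.2] [180.   -0.   86.6] [-30.  -10.8  38.5 114.9   7.   73.7   2.6] 0.0859 0.0 [0.6 0.2 0.1] 16.6
changed px in mount area 0
```

Emit:
drive_tool:
  moves:
    - {"x": -60, "y": 16, "z": -20, "rx": 0, "ry": 0, "rz": 0, "fingers": -1}
    - {"x": -120, "y": 32, "z": -20, "rx": 0, "ry": 0, "rz": 0, "fingers": -1}
    - {"x": -180, "y": 50, "z": -20, "rx": 0, "ry": 0, "rz": 0, "fingers": -1}
    - {"x": -235, "y": 65, "z": -20, "rx": 0, "ry": 0, "rz": 0, "fingers": -1}
    - {"x": -276, "y": 76, "z": -20, "rx": 0, "ry": 0, "rz": 0, "fingers": -1}
    - {"x": -276, "y": 76, "z": -20, "rx": 0, "ry": 0, "rz": 0, "fingers": -1}

```text
time_s: 17.4
tool_pos: [0.4784, -0.4036, 0.2202]
tool_rot: [-179.8, 0.2, 86.3]
force: [-0.6, 0.6, 0.2]
grip_width: 0.087
grasp_force: 0.0
```

```bash
python3 st.py
cat > mts.py <<'E'
from h import *
import sys
def find(f):
    w=load(f); im=w['image'][:232]; m=(im.max(2)<60).astype(np.uint8)
    m=cv2.morphologyEx(m,cv2.MORPH_OPEN,np.ones((3,3),np.uint8))
    for c in cv2.findContours(m,cv2.RETR_EXTERNAL,cv2.CHAIN_APPROX_NONE)[0]:
        ar=cv2.contourArea(c)
        if ar<150: continue
        (cx,cy),_,_=cv2.minAreaRect(c)
        P=np.array([fonz(w,*p,.04)[:2]*1000 for p in c[:,0].astype(float)],np.float32)
        (x,y),(a,b),an=cv2.minAreaRect(P)
        if a<b: a,b,an=b,a,an-90
        an=(an+90)%180-90
        print(f'px {cx:.0f},{cy:.0f} area {ar:.0f} world {x:.0f},{y:.0f} size {a:.0f}x{b:.0f} ang {an:.1f}')
if __name__=='__main__':
    f=sys.argv[1]; snap('wrist',f); find(f)
E
python3 mts.py w8
```

```text
[  54.2 -552.3  220.2] [-179.8    0.2   86.3] [ -6.1  22.9  56.9  89.3 -19.1  78.4  48.9] 0.087 0.0 [-0.6  0.6  0.2] 17.4
px 458,199 area 372 world 685,-415 size 71x40 ang 54.6
px 257,177 area 632 world 454,-380 size 55x14 ang 17.6
px 526,174 area 582 world 796,-390 size 106x27 ang -12.6
px 347,152 area 669 world 549,-360 size 58x14 ang -18.1
px 230,96 area 571 world 432,-295 size 54x13 ang 13.7
px 92,151 area 24882 world 231,-338 size 302x230 ang -11.1
px 441,90 area 747 world 673,-294 size 59x38 ang 38.6
px 494,10 area 632 world 759,-181 size 97x27 ang 11.2
px 410,2 area 215 world 634,-191 size 74x7 ang 6.4
px 318,4 area 184 world 529,-199 size 24x11 ang -0.8
```

View pics/w8.png

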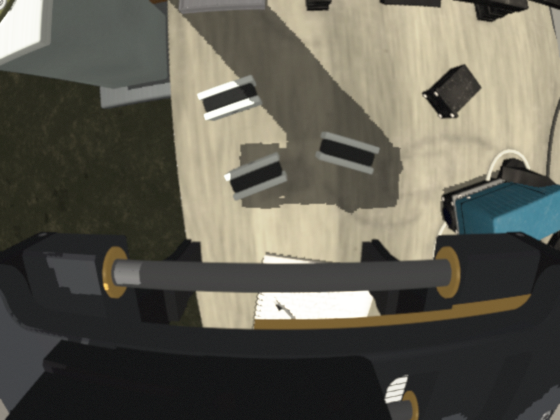

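The three waiting mounts show at wrist pixels (230,96), (257,177) and (347,152), and the mask gives their poses. I'll take the rightmost (back) one first, after checking clearance to the teal box.

Run:
```python
from h import *
np.set_printoptions(precision=3,suppress=True)
go([.549,-.360,.10],71.9)
w=load('w8')
for z in(0,.06,.1): print(z,'teal left',fonz(w,443,195,z),fonz(w,455,225,z),'blk',fonz(w,424,95,z))
b=load('side0'); print(onz(b,443,325,0),onz(b,465,330,0), onz(b,452,290,.06))
print(tri.__name__)
```

```text
shift [ 45.6  67.6 120.2] rotvec [-0.002  0.001  0.254] t 17.45
0 teal left [ 0.683 -0.42   0.   ] [ 0.705 -0.462 -0.   ] blk [ 0.657 -0.295  0.   ]
0.06 teal left [ 0.651 -0.407  0.06 ] [ 0.669 -0.442  0.06 ] blk [ 0.629 -0.301  0.06 ]
0.1 teal left [ 0.63  -0.397  0.1  ] [ 0.646 -0.428  0.1  ] blk [ 0.611 -0.306  0.1  ]
[ 0.687 -0.427  0.   ] [ 0.72  -0.463 -0.   ] [ 0.737 -0.393  0.06 ]
tri
```

Emit:
drive_tool:
  moves:
    - {"x": 30, "y": 45, "z": 60, "rx": 0, "ry": 0, "rz": 0.15, "fingers": -0.75}
    - {"x": 46, "y": 68, "z": 100, "rx": 0, "ry": 0, "rz": 0.254, "fingers": -0.75}
    - {"x": 46, "y": 68, "z": 120, "rx": 0, "ry": 0, "rz": 0.254, "fingers": -0.75}
    - {"x": 46, "y": 68, "z": 150, "rx": 0, "ry": 0, "rz": 0.254, "fingers": -0.75}
    - {"x": 46, "y": 68, "z": 180, "rx": 0, "ry": 0, "rz": 0.254, "fingers": -0.75}
    - {"x": 46, "y": 68, "z": 194, "rx": 0, "ry": 0, "rz": 0.254, "fingers": -0.75}
    - {"x": 46, "y": 68, "z": 194, "rx": 0, "ry": 0, "rz": 0.254, "fingers": 1}
    - {"x": 46, "y": 68, "z": 194, "rx": 0, "ry": 0, "rz": 0.254, "fingers": 1}
    - {"x": 46, "y": 68, "z": 194, "rx": 0, "ry": 0, "rz": 0.254, "fingers": 1}
    - {"x": 46, "y": 68, "z": 194, "rx": 0, "ry": 0, "rz": 0.254, "fingers": 1}
  force: 25

```text
time_s: 18.7
tool_pos: [0.5517, -0.3584, 0.0289]
tool_rot: [179.9, 0.0, 72.1]
force: [-0.7, 0.2, 5.8]
grip_width: 0.0597
grasp_force: 25.0
```

Run:
```python
from h import *
np.set_printoptions(precision=3,suppress=True)
o=sensors.get_obs(); print(o['tool_pos'],o['tool_rot'],o['grip_width'],o['force'],o['qpos'])
go(c2w([0,-93.5,140]),86.6)
```

```text
[ 0.552 -0.358  0.029] [179.855   0.005  72.071] 0.059708562722053 [-0.749  0.208  5.791] [ -6.366  37.654  50.535  95.202 -32.142  62.59   35.642]
shift [ 365.  -223.1 -111.7] rotvec [ 0.003  0.    -0.254] t 18.7
```

Emit:
drive_tool:
  moves:
    - {"x": 0, "y": 0, "z": -50, "rx": 0, "ry": 0, "rz": 0, "fingers": 1}
    - {"x": 0, "y": -10, "z": -100, "rx": 0, "ry": 0, "rz": 0, "fingers": 1}
    - {"x": 0, "y": -55, "z": -140, "rx": 0, "ry": 0, "rz": -0.1, "fingers": 1}
    - {"x": 0, "y": -104, "z": -151, "rx": 0, "ry": 0, "rz": -0.254, "fingers": 1}
    - {"x": 50, "y": -120, "z": -151, "rx": 0, "ry": 0, "rz": -0.254, "fingers": 1}
    - {"x": 105, "y": -138, "z": -151, "rx": 0, "ry": 0, "rz": -0.254, "fingers": 1}
    - {"x": 160, "y": -156, "z": -151, "rx": 0, "ry": 0, "rz": -0.254, "fingers": 1}
    - {"x": 215, "y": -174, "z": -151, "rx": 0, "ry": 0, "rz": -0.254, "fingers": 1}
    - {"x": 270, "y": -192, "z": -151, "rx": 0, "ry": 0, "rz": -0.254, "fingers": 1}
    - {"x": 325, "y": -210, "z": -151, "rx": 0, "ry": 0, "rz": -0.254, "fingers": 1}
    - {"x": 365, "y": -223, "z": -151, "rx": 0, "ry": 0, "rz": -0.254, "fingers": 1}
    - {"x": 365, "y": -223, "z": -151, "rx": 0, "ry": 0, "rz": -0.254, "fingers": 1}
    - {"x": 365, "y": -223, "z": -151, "rx": 0, "ry": 0, "rz": -0.254, "fingers": 1}
  force: 25

```text
time_s: 20.32
tool_pos: [0.4508, 0.057, 0.1781]
tool_rot: [-180.0, 0.0, 86.6]
force: [0.7, -0.3, -0.3]
grip_width: 0.0596
grasp_force: 25.0
```

```bash
python3 st.py
python3 - <<'E'
from h import *
np.set_printoptions(precision=2,suppress=True)
w=snap('wrist','w9'); snap('side','side9'); im=w['image']
# held mount: brightness profile along tool x (image column ~281) around fingers
print([(v,int(im[v,281].mean())) for v in range(190,330,4)])
go(c2w([0,-93.5,59]),86.6)
E
```

```text
[ -0.6 -94.2 178.1] [-180.     0.    86.6] [-52.   -6.3  39.5 114.8   4.3  70.1 -17.6] 0.0596 25.0 [ 0.7 -0.3 -0.3] 20.32
[(190, 120), (194, 120), (198, 120), (202, 119), (206, 119), (210, 119), (214, 119), (218, 118), (222, 115), (226, 108), (230, 116), (234, 118), (238, 64), (242, 72), (246, 118), (250, 120), (254, 125), (258, 131), (262, 115), (266, 62), (270, 63), (274, 65), (278, 66), (282, 67), (286, 65), (290, 63), (294, 117), (298, 130), (302, 131), (306, 143), (310, 231), (314, 233), (318, 200), (322, 89), (326, 88)]
shift [  1.2   0.4 119.2] rotvec [-0. -0. -0.] t 20.43
```

Emit:
drive_tool:
  moves:
    - {"x": 2.5, "y": 0.5, "z": 50, "rx": 0, "ry": 0, "rz": 0, "fingers": 1}
    - {"x": 2.5, "y": 0.5, "z": 90, "rx": 0, "ry": 0, "rz": 0, "fingers": 1}
    - {"x": 2.5, "y": 0.5, "z": 108, "rx": 0, "ry": 0, "rz": 0, "fingers": 1}
    - {"x": 2.5, "y": 0.5, "z": 116, "rx": 0, "ry": 0, "rz": 0, "fingers": 1}
    - {"x": 2.5, "y": 0.5, "z": 119, "rx": 0, "ry": 0, "rz": 0, "fingers": 1}
    - {"x": 1, "y": 0.5, "z": 119, "rx": 0, "ry": 0, "rz": 0, "fingers": 1}
    - {"x": 0, "y": 0.5, "z": 119, "rx": 0, "ry": 0, "rz": 0, "fingers": 1}
    - {"x": 0, "y": 0.5, "z": 119, "rx": 0, "ry": 0, "rz": 0, "fingers": 1}
  force: 25

```text
time_s: 21.42
tool_pos: [0.4518, 0.0581, 0.0598]
tool_rot: [179.9, -0.0, 86.6]
force: [-0.1, 0.9, -2.5]
grip_width: 0.0595
grasp_force: 25.0
```

```bash
python3 st.py
```

```text
[  0.3 -93.   59.8] [179.9  -0.   86.6] [-50.9   4.2  41.9 122.1  -3.5  54.7 -10.4] 0.0595 25.0 [-0.1  0.9 -2.5] 21.43
```

Emit:
drive_tool:
  moves:
    - {"x": -1.5, "y": 0, "z": 1.5, "rx": 0, "ry": 0, "rz": 0, "fingers": 1}
    - {"x": -3, "y": 0, "z": 2, "rx": 0, "ry": 0, "rz": 0, "fingers": 1}
    - {"x": -3, "y": 0, "z": 2, "rx": 0, "ry": 0, "rz": 0, "fingers": 1}

```text
time_s: 21.8
tool_pos: [0.452, 0.0572, 0.0589]
tool_rot: [180.0, -0.2, 86.7]
force: [-3.9, 3.0, 10.3]
grip_width: 0.0599
grasp_force: 25.0
```

```bash
python3 st.py
```

```text
[  0.6 -93.9  58.9] [180.   -0.2  86.7] [-50.7   4.3  42.  122.2  -3.8  54.6  -9.9] 0.0599 25.0 [-3.9  3.  10.3] 21.8
```

Emit:
drive_tool:
  moves:
    - {"x": -3, "y": 0, "z": 1, "rx": 0, "ry": 0, "rz": 0, "fingers": -0.9}
    - {"x": -3, "y": 0, "z": 1, "rx": 0, "ry": 0, "rz": 0, "fingers": -0.9}
    - {"x": -3, "y": 0, "z": 1, "rx": 0, "ry": 0, "rz": 0, "fingers": -0.9}
    - {"x": -3, "y": 0, "z": -50, "rx": 0, "ry": 0, "rz": 0, "fingers": -0.9}
    - {"x": -3, "y": 0, "z": -110, "rx": 0, "ry": 0, "rz": 0, "fingers": -0.9}
    - {"x": -55, "y": 0, "z": -140, "rx": 0, "ry": 0, "rz": 0, "fingers": -1}
    - {"x": -115, "y": 5, "z": -140, "rx": 0, "ry": 0, "rz": 0, "fingers": -1}
    - {"x": -175, "y": 9, "z": -140, "rx": 0, "ry": 0, "rz": 0, "fingers": -1}
    - {"x": -235, "y": 13, "z": -140, "rx": 0, "ry": 0, "rz": 0, "fingers": -1}
    - {"x": -295, "y": 17, "z": -150, "rx": 0, "ry": 0, "rz": 0, "fingers": -1}
    - {"x": -355, "y": 22, "z": -162, "rx": 0, "ry": 0, "rz": 0, "fingers": -1}
    - {"x": -410, "y": 40, "z": -162, "rx": 0, "ry": 0, "rz": 0, "fingers": -1}
    - {"x": -450, "y": 55, "z": -162, "rx": 0, "ry": 0, "rz": 0, "fingers": -1}
    - {"x": -450, "y": 55, "z": -162, "rx": 0, "ry": 0, "rz": 0, "fingers": -1}
    - {"x": -450, "y": 55, "z": -162, "rx": 0, "ry": 0, "rz": 0, "fingers": -1}

```text
time_s: 23.68
tool_pos: [0.4793, -0.3969, 0.2188]
tool_rot: [-179.9, -0.0, 86.6]
force: [0.9, 0.1, -0.1]
grip_width: 0.0867
grasp_force: 0.0
```

```bash
python3 st.py; python3 mts.py w10
python3 - <<'E'
from h import *
snap('side','side10')
E
```

```text
[  54.8 -545.6  218.8] [-179.9   -0.    86.6] [-10.9  25.3  63.9  90.  -23.   79.2  51.7] 0.0867 0.0 [ 0.9  0.1 -0.1] 23.68
px 269,211 area 566 world 466,-410 size 54x14 ang 17.3
px 457,203 area 358 world 686,-412 size 70x37 ang 49.0
px 525,181 area 618 world 795,-391 size 107x29 ang -13.0
px 229,103 area 563 world 432,-295 size 55x12 ang 13.5
px 441,96 area 752 world 674,-293 size 63x39 ang 38.1
px 90,152 area 24304 world 233,-333 size 297x225 ang -10.7
px 544,4 area 224 world 851,-142 size 74x21 ang 3.2
px 452,9 area 1507 world 702,-183 size 208x32 ang 0.4
px 320,8 area 335 world 532,-195 size 29x18 ang -0.3
```

Run:
```python
from h import *
go([.466,-.410,.027],107.3)
```

```text
shift [-15.5 -13.5 192.3] rotvec [ 0.001 -0.001 -0.359] t 23.77
```

Emit:
drive_tool:
  moves:
    - {"x": -15.5, "y": -13, "z": 50, "rx": 0, "ry": 0, "rz": -0.18, "fingers": -0.85}
    - {"x": -15.5, "y": -13, "z": 90, "rx": 0, "ry": 0, "rz": -0.36, "fingers": -0.85}
    - {"x": -15.5, "y": -13, "z": 130, "rx": 0, "ry": 0, "rz": -0.36, "fingers": -0.85}
    - {"x": -15.5, "y": -13, "z": 160, "rx": 0, "ry": 0, "rz": -0.36, "fingers": -0.85}
    - {"x": -15.5, "y": -13, "z": 182, "rx": 0, "ry": 0, "rz": -0.36, "fingers": -0.85}
    - {"x": -15.5, "y": -13, "z": 192, "rx": 0, "ry": 0, "rz": -0.36, "fingers": -0.85}
    - {"x": -15.5, "y": -13, "z": 192, "rx": 0, "ry": 0, "rz": -0.36, "fingers": 1}
    - {"x": -15.5, "y": -13, "z": 192, "rx": 0, "ry": 0, "rz": -0.36, "fingers": 1}
    - {"x": -15.5, "y": -13, "z": 192, "rx": 0, "ry": 0, "rz": -0.36, "fingers": 1}
    - {"x": -15.5, "y": -13, "z": 192, "rx": 0, "ry": 0, "rz": -0.36, "fingers": 1}
    - {"x": -15.5, "y": -13, "z": 192, "rx": 0, "ry": 0, "rz": -0.36, "fingers": 1}
  force: 25

```text
time_s: 25.15
tool_pos: [0.4661, -0.4128, 0.0284]
tool_rot: [179.9, 0.1, 107.2]
force: [-1.9, 0.9, 5.7]
grip_width: 0.0598
grasp_force: 25.0
```

Run:
```python
from h import *
np.set_printoptions(precision=4,suppress=True)
o=sensors.get_obs(); print(o['tool_pos'],o['tool_rot'],o['grip_width'],o['force'],o['qpos'])
go([.45,-.36,.18],86.6)
go(c2w([0,-59.5,180]),86.6)
```

```text
[ 0.4661 -0.4128  0.0284] [179.9471   0.0728 107.2384] 0.059781506538677226 [-1.8675  0.9263  5.7435] [ -0.5704  33.8885  51.5109 100.6064 -30.1705  60.3223  78.9157]
shift [  55.     0.4 -151.7] rotvec [0.001 0.001 0.36 ] t 25.15
shift [ 485.3  137.6 -152.1] rotvec [0.001 0.001 0.36 ] t 25.15
```

Emit:
drive_tool:
  moves:
    - {"x": 0, "y": 0, "z": -50, "rx": 0, "ry": 0, "rz": 0, "fingers": 1}
    - {"x": 5, "y": 0, "z": -105, "rx": 0, "ry": 0, "rz": 0, "fingers": 1}
    - {"x": 55, "y": 0, "z": -140, "rx": 0, "ry": 0, "rz": 0.1, "fingers": 1}
    - {"x": 110, "y": 17, "z": -151, "rx": 0, "ry": 0, "rz": 0.2, "fingers": 1}
    - {"x": 165, "y": 35, "z": -151, "rx": 0, "ry": 0, "rz": 0.3, "fingers": 1}
    - {"x": 220, "y": 53, "z": -151, "rx": 0, "ry": 0, "rz": 0.36, "fingers": 1}
    - {"x": 275, "y": 70, "z": -151, "rx": 0, "ry": 0, "rz": 0.36, "fingers": 1}
    - {"x": 330, "y": 88, "z": -151, "rx": 0, "ry": 0, "rz": 0.36, "fingers": 1}
    - {"x": 385, "y": 105, "z": -151, "rx": 0, "ry": 0, "rz": 0.36, "fingers": 1}
    - {"x": 440, "y": 123, "z": -151, "rx": 0, "ry": 0, "rz": 0.36, "fingers": 1}
    - {"x": 481.5, "y": 136, "z": -151, "rx": 0, "ry": 0, "rz": 0.36, "fingers": 1}
    - {"x": 481.5, "y": 136, "z": -151, "rx": 0, "ry": 0, "rz": 0.36, "fingers": 1}
    - {"x": 481.5, "y": 136, "z": -151, "rx": 0, "ry": 0, "rz": 0.36, "fingers": 1}
    - {"x": 481.5, "y": 136, "z": -151, "rx": 0, "ry": 0, "rz": 0.36, "fingers": 1}
  force: 25

```text
time_s: 26.9
tool_pos: [0.4529, 0.0867, 0.1782]
tool_rot: [-180.0, -0.0, 86.5]
force: [0.2, 0.0, 0.1]
grip_width: 0.0598
grasp_force: 25.0
```

```bash
python3 st.py
python3 - <<'E'
from h import *
s=snap('side','side11'); i=s['image'][190:270,215:305][:,:,::-1]; cv2.imwrite('pics/c11.png',cv2.resize(i,None,fx=6.5,fy=6.5,interpolation=2))
go(c2w([0,-63.5,59]),86.6)
E
```

```text
[ -0.3 -64.5 178.2] [-180.    -0.    86.5] [-60.4  -5.8  44.4 114.2   4.3  70.  -21.1] 0.0598 25.0 [0.2 0.  0.1] 26.9
shift [  0.8   0.3 119.3] rotvec [-0.    -0.    -0.002] t 26.95
```

View pics/c11.png

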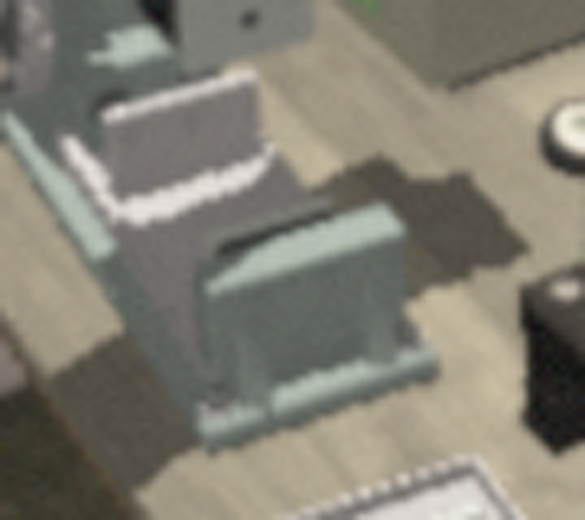

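The first mount stands upright just inside the fixed jaw; its top shows as the dark strip at (275,225) of the crop. I'll lower the second beside it.

Emit:
drive_tool:
  moves:
    - {"x": 0.8, "y": 0, "z": 50, "rx": 0, "ry": 0, "rz": 0, "fingers": 1}
    - {"x": 0.8, "y": 0, "z": 90, "rx": 0, "ry": 0, "rz": 0, "fingers": 1}
    - {"x": 0.8, "y": 0, "z": 108, "rx": 0, "ry": 0, "rz": 0, "fingers": 1}
    - {"x": 0.8, "y": 0, "z": 116, "rx": 0, "ry": 0, "rz": 0, "fingers": 1}
    - {"x": 0.8, "y": 0, "z": 119, "rx": 0, "ry": 0, "rz": 0, "fingers": 1}
    - {"x": 0.8, "y": 0, "z": 120.5, "rx": 0, "ry": 0, "rz": 0, "fingers": 1}
    - {"x": 0.8, "y": 0, "z": 120.5, "rx": 0, "ry": 0, "rz": 0, "fingers": 1}
  force: 25

```text
time_s: 27.82
tool_pos: [0.4535, 0.0891, 0.0584]
tool_rot: [179.9, -0.1, 86.6]
force: [-1.2, -0.7, -1.8]
grip_width: 0.0598
grasp_force: 25.0
```

```bash
python3 st.py
```

```text
[  0.1 -62.   58.4] [179.9  -0.1  86.6] [-59.1   5.8  47.  121.5  -5.2  54.6 -12.6] 0.0598 25.0 [-1.2 -0.7 -1.8] 27.82
```

Emit:
drive_tool:
  moves:
    - {"x": -2, "y": 0, "z": 0, "rx": 0, "ry": 0, "rz": 0, "fingers": 1}
    - {"x": -3, "y": 0, "z": 1.5, "rx": 0, "ry": 0, "rz": 0, "fingers": 1}
    - {"x": -3, "y": 0, "z": 1.5, "rx": 0, "ry": 0, "rz": 0, "fingers": 1}
    - {"x": -3, "y": 0, "z": 1.5, "rx": 0, "ry": 0, "rz": 0, "fingers": -0.9}
    - {"x": -3, "y": 0, "z": 1, "rx": 0, "ry": 0, "rz": 0, "fingers": -0.9}
    - {"x": -3, "y": 0, "z": 1, "rx": 0, "ry": 0, "rz": 0, "fingers": -0.9}
    - {"x": -3, "y": 0, "z": -50, "rx": 0, "ry": 0, "rz": 0, "fingers": -0.9}
    - {"x": -3, "y": 0, "z": -110, "rx": 0, "ry": 0, "rz": 0, "fingers": -0.9}
    - {"x": -50, "y": 0, "z": -160, "rx": 0, "ry": 0, "rz": 0, "fingers": -1}
    - {"x": -110, "y": 3, "z": -160, "rx": 0, "ry": 0, "rz": 0, "fingers": -1}
    - {"x": -110, "y": 3, "z": -160, "rx": 0, "ry": 0, "rz": 0, "fingers": -1}

```text
time_s: 29.2
tool_pos: [0.4498, -0.0258, 0.2187]
tool_rot: [179.9, -0.1, 86.1]
force: [0.0, 0.6, -0.1]
grip_width: 0.0867
grasp_force: 0.0
```

```bash
python3 st.py
python3 - <<'E'
from h import *
np.set_printoptions(precision=1,suppress=True)
w=snap('wrist','w12'); im=w['image']
print([(v,int(im[v,281].mean())) for v in range(80,232,3)])
m=(im[:232].max(2)<60).astype(np.uint8)
for c in cv2.findContours(m,cv2.RETR_EXTERNAL,cv2.CHAIN_APPROX_NONE)[0]:
    x,y,ww,h=cv2.boundingRect(c)
    if 100<cv2.contourArea(c)<3000 and 200<x<340:
        P=np.array([w2c(fonz(w,*p,.07))[:2] for p in c[:,0].astype(float)],np.float32); print((x,y,ww,h),cv2.minAreaRect(P))
go([.4796,-.40,.22],86.6)
E
```

```text
[   3.3 -177.   218.7] [179.9  -0.1  86.1] [-57.3 -12.9  51.2 112.4  10.3  75.9 -13.2] 0.0867 0.0 [ 0.   0.6 -0.1] 29.2
[(80, 48), (83, 49), (86, 48), (89, 48), (92, 206), (95, 253), (98, 241), (101, 116), (104, 237), (107, 253), (110, 245), (113, 49), (116, 49), (119, 48), (122, 51), (125, 47), (128, 148), (131, 253), (134, 249), (137, 153), (140, 212), (143, 215), (146, 214), (149, 129), (152, 96), (155, 96), (158, 92), (161, 92), (164, 86), (167, 87), (170, 86), (173, 86), (176, 85), (179, 86), (182, 86), (185, 86), (188, 86), (191, 86), (194, 87), (197, 86), (200, 82), (203, 80), (206, 78), (209, 78), (212, 78), (215, 95), (218, 110), (221, 230), (224, 237), (227, 236), (230, 235)]
(338, 187, 204, 45) ((188.98130798339844, -181.13458251953125), (52.06627655029297, 261.75238037109375), 88.45449829101562)
(249, 113, 58, 15) ((0.6956787109375, -96.7327651977539), (13.251869201660156, 52.57527542114258), 89.42764282226562)
(248, 77, 58, 14) ((0.0391082763671875, -62.34477996826172), (12.658415794372559, 52.46864700317383), 89.36750793457031)
shift [-374.1   54.2   -2.7] rotvec [ 0. -0. -0.] t 29.25
```

Both mounts stand square on the bed, 34 mm apart. On to the last one.

Emit:
drive_tool:
  moves:
    - {"x": -60, "y": 3, "z": 0, "rx": 0, "ry": 0, "rz": 0, "fingers": -1}
    - {"x": -120, "y": 7, "z": 0, "rx": 0, "ry": 0, "rz": 0, "fingers": -1}
    - {"x": -180, "y": 11, "z": 0, "rx": 0, "ry": 0, "rz": 0, "fingers": -1}
    - {"x": -240, "y": 16, "z": 0, "rx": 0, "ry": 0, "rz": 0, "fingers": -1}
    - {"x": -300, "y": 20, "z": 0, "rx": 0, "ry": 0, "rz": 0, "fingers": -1}
    - {"x": -335, "y": 20, "z": 0, "rx": 0, "ry": 0, "rz": 0, "fingers": -1}
    - {"x": -335, "y": 20, "z": 0, "rx": 0, "ry": 0, "rz": 0, "fingers": -1}
    - {"x": -335, "y": 20, "z": 0, "rx": 0, "ry": 0, "rz": 0, "fingers": -1}

```text
time_s: 30.25
tool_pos: [0.4503, -0.3549, 0.2168]
tool_rot: [-179.9, -0.1, 86.7]
force: [0.7, -0.2, -0.1]
grip_width: 0.0874
grasp_force: 0.0
```

```bash
python3 st.py; python3 mts.py w13
python3 - <<'E'
from h import *
go([.432,-.296,.027],103.6)
E
```

```text
[  23.3 -505.4  216.8] [-179.9   -0.1   86.7] [-21.   18.3  68.6  97.2 -17.5  76.7  47.5] 0.0874 0.0 [ 0.7 -0.2 -0.1] 30.25
px 511,214 area 857 world 757,-389 size 180x44 ang -3.6
px 259,142 area 614 world 431,-295 size 53x14 ang 14.3
px 464,132 area 716 world 672,-290 size 62x42 ang 39.0
px 102,160 area 25226 world 205,-282 size 325x195 ang -2.0
px 438,30 area 6285 world 661,-167 size 300x81 ang 10.8
shift [ 56.9 -21.9 190.2] rotvec [-0.    -0.002 -0.293] t 30.3
```

Emit:
drive_tool:
  moves:
    - {"x": 40, "y": -15, "z": 20, "rx": 0, "ry": 0, "rz": -0.15, "fingers": -0.85}
    - {"x": 57, "y": -22, "z": 60, "rx": 0, "ry": 0, "rz": -0.3, "fingers": -0.85}
    - {"x": 57, "y": -22, "z": 110, "rx": 0, "ry": 0, "rz": -0.3, "fingers": -0.85}
    - {"x": 57, "y": -22, "z": 150, "rx": 0, "ry": 0, "rz": -0.3, "fingers": -0.85}
    - {"x": 57, "y": -22, "z": 178, "rx": 0, "ry": 0, "rz": -0.3, "fingers": -0.85}
    - {"x": 57, "y": -22, "z": 190, "rx": 0, "ry": 0, "rz": -0.3, "fingers": -0.85}
    - {"x": 57, "y": -22, "z": 190, "rx": 0, "ry": 0, "rz": -0.3, "fingers": 1}
    - {"x": 57, "y": -22, "z": 190, "rx": 0, "ry": 0, "rz": -0.3, "fingers": 1}
    - {"x": 57, "y": -22, "z": 190, "rx": 0, "ry": 0, "rz": -0.3, "fingers": 1}
    - {"x": 57, "y": -22, "z": 190, "rx": 0, "ry": 0, "rz": -0.3, "fingers": 1}
    - {"x": 57, "y": -22, "z": 190, "rx": 0, "ry": 0, "rz": -0.3, "fingers": 1}
  force: 25

```text
time_s: 31.68
tool_pos: [0.4319, -0.2988, 0.0289]
tool_rot: [179.9, 0.0, 103.8]
force: [-0.6, 1.7, 6.7]
grip_width: 0.0602
grasp_force: 25.0
```

Run:
```python
from h import *
np.set_printoptions(precision=4,suppress=True)
o=sensors.get_obs(); print(o['tool_pos'],o['tool_rot'],o['grip_width'],o['force'],o['qpos'])
go([.44,-.20,.18],86.6)
go(c2w([0,-28,180]),86.6)
```

```text
[ 0.4319 -0.2988  0.0289] [179.8953   0.0193 103.8147] 0.06015653402648588 [-0.6191  1.7035  6.7207] [-18.2026  23.3233  58.406  114.6226 -24.3651  55.1095  66.2931]
shift [  93.9   31.7 -151.1] rotvec [0.002 0.    0.3  ] t 31.68
shift [ 404.   123.7 -151. ] rotvec [0.002 0.    0.3  ] t 31.68
```

Emit:
drive_tool:
  moves:
    - {"x": 0, "y": 0, "z": -50, "rx": 0, "ry": 0, "rz": 0, "fingers": 1}
    - {"x": 5, "y": 2, "z": -105, "rx": 0, "ry": 0, "rz": 0, "fingers": 1}
    - {"x": 55, "y": 18, "z": -140, "rx": 0, "ry": 0, "rz": 0.1, "fingers": 1}
    - {"x": 110, "y": 36, "z": -151, "rx": 0, "ry": 0, "rz": 0.2, "fingers": 1}
    - {"x": 165, "y": 53, "z": -151, "rx": 0, "ry": 0, "rz": 0.3, "fingers": 1}
    - {"x": 220, "y": 70, "z": -151, "rx": 0, "ry": 0, "rz": 0.3, "fingers": 1}
    - {"x": 275, "y": 87, "z": -151, "rx": 0, "ry": 0, "rz": 0.3, "fingers": 1}
    - {"x": 330, "y": 103, "z": -151, "rx": 0, "ry": 0, "rz": 0.3, "fingers": 1}
    - {"x": 375, "y": 115, "z": -151, "rx": 0, "ry": 0, "rz": 0.3, "fingers": 1}
    - {"x": 402, "y": 123, "z": -151, "rx": 0, "ry": 0, "rz": 0.3, "fingers": 1}
    - {"x": 402, "y": 123, "z": -151, "rx": 0, "ry": 0, "rz": 0.3, "fingers": 1}
    - {"x": 402, "y": 123, "z": -151, "rx": 0, "ry": 0, "rz": 0.3, "fingers": 1}
    - {"x": 402, "y": 123, "z": -151, "rx": 0, "ry": 0, "rz": 0.3, "fingers": 1}
  force: 25

```text
time_s: 33.3
tool_pos: [0.4546, 0.1198, 0.1788]
tool_rot: [-180.0, -0.0, 86.5]
force: [-0.1, -0.4, -1.5]
grip_width: 0.0599
grasp_force: 25.0
```

```bash
python3 st.py
python3 - <<'E'
from h import *
go(c2w([0,-30,59]),86.6)
E
```

```text
[ -0.5 -31.3 178.8] [-180.    -0.    86.5] [-59.6  -3.7  40.6 113.    2.6  69.9 -23.4] 0.0599 25.0 [-0.1 -0.4 -1.5] 33.3
shift [  1.3   0.5 119.8] rotvec [-0.    -0.    -0.002] t 33.3
```

Emit:
drive_tool:
  moves:
    - {"x": 2, "y": 0, "z": 50, "rx": 0, "ry": 0, "rz": 0, "fingers": 1}
    - {"x": 2, "y": 0, "z": 90, "rx": 0, "ry": 0, "rz": 0, "fingers": 1}
    - {"x": 2, "y": 0, "z": 108, "rx": 0, "ry": 0, "rz": 0, "fingers": 1}
    - {"x": 2, "y": 0, "z": 116, "rx": 0, "ry": 0, "rz": 0, "fingers": 1}
    - {"x": 2, "y": 0, "z": 120, "rx": 0, "ry": 0, "rz": 0, "fingers": 1}
    - {"x": 1, "y": 0, "z": 122, "rx": 0, "ry": 0, "rz": 0, "fingers": 1}
    - {"x": 1, "y": 0, "z": 122, "rx": 0, "ry": 0, "rz": 0, "fingers": 1}
  force: 25

```text
time_s: 34.17
tool_pos: [0.4553, 0.1229, 0.0588]
tool_rot: [180.0, -0.1, 86.6]
force: [-5.2, 0.5, 9.8]
grip_width: 0.0596
grasp_force: 25.0
```

```bash
python3 st.py
```

```text
[ -0.1 -28.1  58.8] [180.   -0.1  86.6] [-58.    6.9  42.1 120.1  -5.8  54.8 -16.1] 0.0596 25.0 [-5.2  0.5  9.8] 34.17
```

Emit:
drive_tool:
  moves:
    - {"x": 0, "y": 0, "z": 0, "rx": 0, "ry": 0, "rz": 0, "fingers": -0.9}
    - {"x": 0, "y": 0, "z": -1, "rx": 0, "ry": 0, "rz": 0, "fingers": -0.9}
    - {"x": 0, "y": 0, "z": -1, "rx": 0, "ry": 0, "rz": 0, "fingers": -0.9}
    - {"x": 0, "y": 0, "z": -50, "rx": 0, "ry": 0, "rz": 0, "fingers": -0.9}
    - {"x": 0, "y": 0, "z": -110, "rx": 0, "ry": 0, "rz": 0, "fingers": -1}
    - {"x": 0, "y": 0, "z": -170, "rx": 0, "ry": 0, "rz": 0, "fingers": -1}
    - {"x": 0, "y": 0, "z": -230, "rx": 0, "ry": 0, "rz": 0, "fingers": -1}
    - {"x": 30, "y": -25, "z": -245, "rx": 0, "ry": 0, "rz": 0, "fingers": -1}
    - {"x": 62, "y": -48, "z": -245, "rx": 0, "ry": 0, "rz": 0, "fingers": -1}
    - {"x": 62, "y": -48, "z": -245, "rx": 0, "ry": 0, "rz": 0, "fingers": -1}
    - {"x": 62, "y": -48, "z": -245, "rx": 0, "ry": 0, "rz": 0, "fingers": -1}

```text
time_s: 35.55
tool_pos: [0.4107, 0.1863, 0.3017]
tool_rot: [180.0, 0.0, 86.6]
force: [0.4, 0.5, -1.0]
grip_width: 0.087
grasp_force: 0.0
```

```bash
python3 st.py
python3 - <<'E'
from h import *
w=snap('wrist','w14'); s=snap('side','side14')
i=s['image'][140:300,190:320][:,:,::-1]; cv2.imwrite('pics/c14.png',np.hstack([cv2.resize(i,None,fx=2.625,fy=2.625,interpolation=2),w['image'][:,150:500,::-1]]))
go(c2w([-48.5,33,189]),86.6)
E
```

```text
[-48.4  32.4 301.7] [180.    0.   86.6] [-65.3 -10.7  32.9 104.2   5.8  84.9 -36.8] 0.087 0.0 [ 0.4  0.5 -1. ] 35.55
shift [  1.   -0.5 112.7] rotvec [ 0.     0.    -0.002] t 35.65
```

View pics/c14.png

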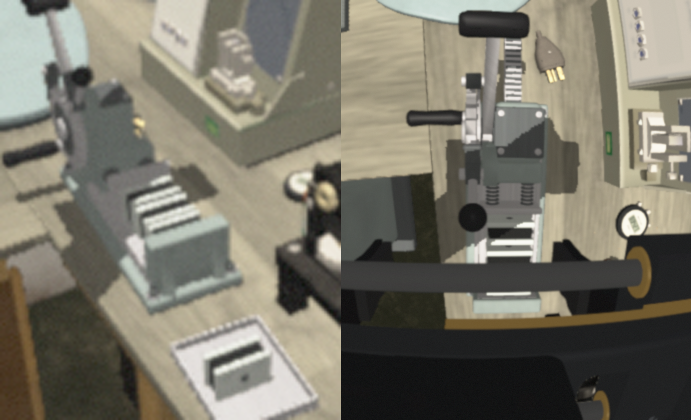

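The cured mount stands in the tray, the three mounts stand on the bed between the jaws, and the ball is thrown at wrist pixel (282,217). Next I'll lead the pawl back.

Emit:
drive_tool:
  moves:
    - {"x": 1, "y": 0, "z": 50, "rx": 0, "ry": 0, "rz": 0, "fingers": -1}
    - {"x": 1, "y": 0, "z": 90, "rx": 0, "ry": 0, "rz": 0, "fingers": -0.5}
    - {"x": 1, "y": 0, "z": 112, "rx": 0, "ry": 0, "rz": 0, "fingers": 0}
    - {"x": 1, "y": 0, "z": 112, "rx": 0, "ry": 0, "rz": 0, "fingers": 1}
    - {"x": 1, "y": 0, "z": 112, "rx": 0, "ry": 0, "rz": 0, "fingers": 1}
    - {"x": 1, "y": 0, "z": 112, "rx": 0, "ry": 0, "rz": 0, "fingers": 1}
    - {"x": 1, "y": 0, "z": 112, "rx": 0, "ry": 0, "rz": 0, "fingers": 1}
    - {"x": 1, "y": 0, "z": 112, "rx": 0, "ry": 0, "rz": 0, "fingers": 1}
    - {"x": 1, "y": 0, "z": 112, "rx": 0, "ry": 0, "rz": 0, "fingers": 1}
  force: 12

```text
time_s: 36.78
tool_pos: [0.4111, 0.1881, 0.1902]
tool_rot: [179.9, -0.0, 86.6]
force: [1.8, -1.1, 0.1]
grip_width: 0.0231
grasp_force: 12.0
```

```bash
python3 st.py
```

```text
[-48.   34.3 190.2] [179.9  -0.   86.6] [-64.9  -6.9  34.8 114.2   4.2  71.5 -35. ] 0.0231 12.0 [ 1.8 -1.1  0.1] 36.77
```

Emit:
drive_tool:
  moves:
    - {"x": 5, "y": 0, "z": -2.7, "rx": 0, "ry": 0, "rz": 0, "fingers": 1}
    - {"x": 10, "y": 0, "z": -4.6, "rx": 0, "ry": 0, "rz": 0, "fingers": 1}
    - {"x": 15.5, "y": 0, "z": -6.2, "rx": 0, "ry": 0, "rz": 0, "fingers": 1}
    - {"x": 21, "y": 0, "z": -7.2, "rx": 0, "ry": 0, "rz": 0, "fingers": 1}
    - {"x": 26.5, "y": 0, "z": -7.7, "rx": 0, "ry": 0, "rz": 0, "fingers": 1}
    - {"x": 32, "y": 0, "z": -7.7, "rx": 0, "ry": 0, "rz": 0, "fingers": 1}
    - {"x": 37.5, "y": 0, "z": -7.2, "rx": 0, "ry": 0, "rz": 0, "fingers": 1}
    - {"x": 42, "y": 0, "z": -6.2, "rx": 0, "ry": 0, "rz": 0, "fingers": 1}
    - {"x": 46, "y": 0, "z": -5.2, "rx": 0, "ry": 0, "rz": 0, "fingers": 1}
    - {"x": 49, "y": 0, "z": -4, "rx": 0, "ry": 0, "rz": 0, "fingers": 1}
    - {"x": 49, "y": 0, "z": -4, "rx": 0, "ry": 0, "rz": 0, "fingers": 1}

```text
time_s: 38.15
tool_pos: [0.4141, 0.2363, 0.1947]
tool_rot: [179.9, 0.1, 86.6]
force: [3.3, -4.2, 6.1]
grip_width: 0.0231
grasp_force: 12.0
```

```bash
python3 st.py
```

```text
[-47.9  82.6 194.7] [179.9   0.1  86.6] [-66.9  -3.   33.2 110.8   1.8  71.7 -37.7] 0.0231 12.0 [ 3.3 -4.2  6.1] 38.15
```

Emit:
drive_tool:
  moves:
    - {"x": 0, "y": 0, "z": 0, "rx": 0, "ry": 0, "rz": 0, "fingers": -0.5}
    - {"x": 0, "y": 0, "z": 0, "rx": 0, "ry": 0, "rz": 0, "fingers": -0.5}
    - {"x": 0, "y": 0, "z": 0, "rx": 0, "ry": 0, "rz": 0, "fingers": -0.5}
    - {"x": 0, "y": 0, "z": -55, "rx": 0, "ry": 0, "rz": 0, "fingers": -0.3}
    - {"x": 0, "y": 0, "z": -105, "rx": 0, "ry": 0, "rz": 0, "fingers": 1}
    - {"x": 20, "y": 3, "z": -105, "rx": 0, "ry": 0, "rz": -0.18, "fingers": 1}
    - {"x": 40, "y": 6, "z": -105, "rx": 0, "ry": 0, "rz": -0.36, "fingers": 1}
    - {"x": 60, "y": 9, "z": -105, "rx": 0, "ry": 0, "rz": -0.54, "fingers": 1}
    - {"x": 80, "y": 12, "z": -105, "rx": 0, "ry": 0, "rz": -0.72, "fingers": 1}
    - {"x": 100, "y": 14, "z": -105, "rx": 0, "ry": 0, "rz": -0.9, "fingers": 1}
    - {"x": 100, "y": 14, "z": -105, "rx": 0, "ry": 0, "rz": -1.08, "fingers": 1}
    - {"x": 100, "y": 14, "z": -105, "rx": 0, "ry": 0, "rz": -1.26, "fingers": 1}
    - {"x": 100, "y": 14, "z": -105, "rx": 0, "ry": 0, "rz": -1.44, "fingers": 1}
    - {"x": 100, "y": 14, "z": -105, "rx": 0, "ry": 0, "rz": -1.571, "fingers": 1}
    - {"x": 100, "y": 14, "z": -105, "rx": 0, "ry": 0, "rz": -1.571, "fingers": 1}
  force: 20

```text
time_s: 40.02
tool_pos: [0.4326, 0.3361, 0.2984]
tool_rot: [-180.0, -0.1, 176.6]
force: [0.5, -0.3, 0.3]
grip_width: 0.0004
grasp_force: 0.0
```

```bash
python3 st.py
python3 - <<'E'
from h import *
np.set_printoptions(precision=1,suppress=True)
s=snap('side','side15')
def dark(c,x0,y0,x1,y1):
    m=(c['image'][y0:y1,x0:x1].max(2)<55).astype(np.uint8)
    n,l,st,ce=cv2.connectedComponentsWithStats(m)
    for k in range(1,n):
        if st[k,4]>15: print(ce[k]+[x0,y0],st[k])
print('pred on wheel',proj(s,c2w([-48,86.5,203])),proj(s,c2w([-48,80,206])),'thrown',proj(s,c2w([-48,33,200])))
dark(s,195,145,235,185)
E
```

```text
[-35.3 183.3 298.4] [-180.    -0.1  176.6] [-69.3   4.3  30.7  92.7  -2.2  83.6  48.1] 0.0004 0.0 [ 0.5 -0.3  0.3] 40.02
pred on wheel (np.float64(213.47871389309034), np.float64(159.2890807904913)) (np.float64(214.15002509409229), np.float64(159.35732320553993)) thrown (np.float64(220.1283949591088), np.float64(168.51075078257492))
[214.4 160.4] [17 13  6  6 25]
```

Emit:
drive_tool:
  moves:
    - {"x": 0, "y": 0, "z": 45, "rx": 0, "ry": 0, "rz": 0, "fingers": 1}
    - {"x": 0, "y": 0, "z": 65, "rx": 0, "ry": 0, "rz": 0, "fingers": 1}
    - {"x": 0, "y": 10, "z": 75, "rx": 0, "ry": 0, "rz": 0, "fingers": 1}
    - {"x": 0, "y": 20, "z": 85, "rx": 0, "ry": 0, "rz": 0, "fingers": 1}
    - {"x": 0, "y": 28, "z": 95, "rx": 0, "ry": 0, "rz": 0, "fingers": 1}
    - {"x": 0, "y": 36, "z": 106, "rx": 0, "ry": 0, "rz": 0, "fingers": 1}
    - {"x": 0, "y": 43, "z": 117, "rx": 0, "ry": 0, "rz": 0, "fingers": 1}
    - {"x": 0, "y": 48, "z": 128, "rx": 0, "ry": 0, "rz": 0, "fingers": 1}
    - {"x": 0, "y": 53, "z": 140, "rx": 0, "ry": 0, "rz": 0, "fingers": 1}
    - {"x": 0, "y": 57, "z": 152, "rx": 0, "ry": 0, "rz": 0, "fingers": 1}
    - {"x": 0, "y": 60, "z": 164, "rx": 0, "ry": 0, "rz": 0, "fingers": 1}
    - {"x": 0, "y": 61, "z": 176, "rx": 0, "ry": 0, "rz": 0, "fingers": 1}
    - {"x": 0, "y": 62, "z": 189, "rx": 0, "ry": 0, "rz": 0, "fingers": 1}
    - {"x": 0, "y": 61, "z": 201, "rx": 0, "ry": 0, "rz": 0, "fingers": 1}
    - {"x": 0, "y": 60, "z": 212, "rx": 0, "ry": 0, "rz": 0, "fingers": 1}
    - {"x": 0, "y": 58, "z": 219, "rx": 0, "ry": 0, "rz": 0, "fingers": 1}
    - {"x": 0, "y": 58, "z": 223, "rx": 0, "ry": 0, "rz": 0, "fingers": 1}
    - {"x": 0, "y": 58, "z": 223, "rx": 0, "ry": 0, "rz": 0, "fingers": 1}

```text
time_s: 42.32
tool_pos: [0.4374, 0.3981, 0.0794]
tool_rot: [179.6, 0.1, 176.6]
force: [-1.6, 3.7, 12.9]
grip_width: 0.0002
grasp_force: 6.7
```

```bash
python3 st.py
python3 - <<'E'
from h import *
snap('side','side16')
E
```

```text
[-34.3 245.5  79.4] [179.6   0.1 176.6] [-68.4  19.2  28.  102.9 -10.5  60.1  50.1] 0.0002 6.7 [-1.6  3.7 12.9] 42.33
```

Emit:
drive_tool:
  moves:
    - {"x": 0, "y": 3, "z": -22, "rx": 0, "ry": 0, "rz": 0, "fingers": 1}
    - {"x": 0, "y": 4, "z": -47, "rx": 0, "ry": 0, "rz": 0, "fingers": 1}
    - {"x": 0, "y": -1, "z": -71, "rx": 0, "ry": 0, "rz": 0, "fingers": 1}
    - {"x": 0, "y": -10, "z": -95, "rx": 0, "ry": 0, "rz": 0, "fingers": 1}
    - {"x": 0, "y": -22, "z": -117, "rx": 0, "ry": 0, "rz": 0, "fingers": 1}
    - {"x": 0, "y": -38, "z": -138, "rx": 0, "ry": 0, "rz": 0, "fingers": 1}
    - {"x": 0, "y": -55, "z": -158, "rx": 0, "ry": 0, "rz": 0, "fingers": 1}
    - {"x": 0, "y": -58, "z": -172, "rx": 0, "ry": 0, "rz": 0, "fingers": 1}
    - {"x": 0, "y": -58, "z": -172, "rx": 0, "ry": 0, "rz": 0, "fingers": 1}
    - {"x": 0, "y": -58, "z": -172, "rx": 0, "ry": 0, "rz": 0, "fingers": 1}

```text
time_s: 43.62
tool_pos: [0.4325, 0.3366, 0.2468]
tool_rot: [-179.9, -0.0, 176.7]
force: [0.4, 0.7, -0.6]
grip_width: 0.0005
grasp_force: 0.0
```

```bash
python3 st.py
python3 - <<'E'
from h import *
np.set_printoptions(precision=1,suppress=True)
s=snap('side','side17'); 
# lever bar & jaw plate top edge position
im=s['image'];print('lever rest pred',proj(s,c2w([-33,183,214])))
m=(im[130:160,190:225].max(2)<55); ys,xs=np.nonzero(m); print(xs.mean()+190,ys.mean()+130,m.sum())
# bright pixels along line of bed middle top z=80 as function of y
for y in range(-40,15,3):
    u,v=proj(s,c2w([20,y,80])); print(y,im[int(round(v)),int(round(u))],end=' ')
E
```

```text
[-35.5 183.8 246.8] [-179.9   -0.   176.7] [-69.3   5.6  30.8  97.4  -2.9  77.9  48.7] 0.0005 0.0 [ 0.4  0.7 -0.6] 43.62
lever rest pred (np.float64(206.94671141365438), np.float64(141.3276005920827))
207.67326732673268 140.01980198019803 101
-40 [103 103  98] -37 [184 187 178] -34 [184 187 178] -31 [199 201 190] -28 [199 201 190] -25 [136 134 129] -22 [136 134 129] -19 [170 166 164] -16 [180 176 170] -13 [197 193 185] -10 [183 180 175] -7 [123 123 118] -4 [123 123 118] -1 [86 87 84] 2 [94 98 93] 5 [89 92 89] 8 [ 98 101  97] 11 [ 98 101  97] 14 [115 120 115]
```

Emit:
drive_tool:
  moves:
    - {"x": 0, "y": 0, "z": 14, "rx": 0, "ry": 0, "rz": 0, "fingers": 1}
    - {"x": 0, "y": 10, "z": 24, "rx": 0, "ry": 0, "rz": 0, "fingers": 1}
    - {"x": 0, "y": 20, "z": 34, "rx": 0, "ry": 0, "rz": 0, "fingers": 1}
    - {"x": 0, "y": 28, "z": 44, "rx": 0, "ry": 0, "rz": 0, "fingers": 1}
    - {"x": 0, "y": 36, "z": 55, "rx": 0, "ry": 0, "rz": 0, "fingers": 1}
    - {"x": 0, "y": 43, "z": 66, "rx": 0, "ry": 0, "rz": 0, "fingers": 1}
    - {"x": 0, "y": 48, "z": 77, "rx": 0, "ry": 0, "rz": 0, "fingers": 1}
    - {"x": 0, "y": 53, "z": 89, "rx": 0, "ry": 0, "rz": 0, "fingers": 1}
    - {"x": 0, "y": 57, "z": 101, "rx": 0, "ry": 0, "rz": 0, "fingers": 1}
    - {"x": 0, "y": 60, "z": 113, "rx": 0, "ry": 0, "rz": 0, "fingers": 1}
    - {"x": 0, "y": 61, "z": 125, "rx": 0, "ry": 0, "rz": 0, "fingers": 1}
    - {"x": 0, "y": 62, "z": 138, "rx": 0, "ry": 0, "rz": 0, "fingers": 1}
    - {"x": 0, "y": 61, "z": 150, "rx": 0, "ry": 0, "rz": 0, "fingers": 1}
    - {"x": 0, "y": 60, "z": 161, "rx": 0, "ry": 0, "rz": 0, "fingers": 1}
    - {"x": 0, "y": 58, "z": 168, "rx": 0, "ry": 0, "rz": 0, "fingers": 1}
    - {"x": 0, "y": 58, "z": 172, "rx": 0, "ry": 0, "rz": 0, "fingers": 1}
    - {"x": 0, "y": 58, "z": 173, "rx": 0, "ry": 0, "rz": 0, "fingers": 1}

```text
time_s: 45.8
tool_pos: [0.4375, 0.3985, 0.0787]
tool_rot: [179.5, 0.1, 176.7]
force: [-4.7, 2.1, 25.1]
grip_width: 0.0002
grasp_force: 12.6
```

```bash
python3 st.py
```

```text
[-34.1 245.9  78.7] [179.5   0.1 176.7] [-68.5  19.2  28.1 102.9 -10.6  60.   50.3] 0.0002 12.6 [-4.7  2.1 25.1] 45.8
```

Emit:
drive_tool:
  moves:
    - {"x": 0, "y": 3, "z": -22, "rx": 0, "ry": 0, "rz": 0, "fingers": 1}
    - {"x": 0, "y": 4, "z": -47, "rx": 0, "ry": 0, "rz": 0, "fingers": 1}
    - {"x": 0, "y": -1, "z": -71, "rx": 0, "ry": 0, "rz": 0, "fingers": 1}
    - {"x": 0, "y": -10, "z": -95, "rx": 0, "ry": 0, "rz": 0, "fingers": 1}
    - {"x": 0, "y": -22, "z": -117, "rx": 0, "ry": 0, "rz": 0, "fingers": 1}
    - {"x": 0, "y": -38, "z": -138, "rx": 0, "ry": 0, "rz": 0, "fingers": 1}
    - {"x": 0, "y": -55, "z": -158, "rx": 0, "ry": 0, "rz": 0, "fingers": 1}
    - {"x": 0, "y": -58, "z": -173, "rx": 0, "ry": 0, "rz": 0, "fingers": 1}
    - {"x": 0, "y": -58, "z": -173, "rx": 0, "ry": 0, "rz": 0, "fingers": 1}
    - {"x": 0, "y": -58, "z": -173, "rx": 0, "ry": 0, "rz": 0, "fingers": 1}

```text
time_s: 47.05
tool_pos: [0.4324, 0.3366, 0.2465]
tool_rot: [-179.9, -0.1, 176.7]
force: [0.4, 0.3, -0.1]
grip_width: 0.0004
grasp_force: 0.0
```

```bash
python3 st.py
cat > pack.py <<'E'
from h import *
import sys
s=snap('side',sys.argv[1]); im=s['image'].astype(np.uint8)
g=[]
for y in range(-112,12,2):
    v=[]
    for x in (-10,0,10):
        u,w=proj(s,c2w([x,y,70])); v.append(cv2.getRectSubPix(im,(1,1),(float(u),float(w)))[0,0].mean())
    g.append(f'{y}:{np.mean(v):.0f}')
print(' '.join(g))
E
python3 pack.py side18
```

```text
[-35.5 183.8 246.5] [-179.9   -0.1  176.7] [-69.5   5.6  31.   97.4  -2.9  77.9  48.7] 0.0004 0.0 [ 0.4  0.3 -0.1] 47.05
-112:182 -110:182 -108:182 -106:180 -104:167 -102:148 -100:126 -98:108 -96:99 -94:130 -92:166 -90:195 -88:210 -86:223 -84:225 -82:222 -80:215 -78:188 -76:155 -74:118 -72:86 -70:63 -68:75 -66:93 -64:119 -62:157 -60:192 -58:213 -56:222 -54:226 -52:219 -50:209 -48:194 -46:157 -44:116 -42:87 -40:80 -38:79 -36:103 -34:137 -32:172 -30:191 -28:205 -26:208 -24:184 -22:158 -20:139 -18:139 -16:144 -14:158 -12:177 -10:192 -8:188 -6:174 -4:156 -2:135 0:117 2:102 4:99 6:98 8:97 10:99
```

Emit:
drive_tool:
  moves:
    - {"x": 0, "y": 0, "z": 14, "rx": 0, "ry": 0, "rz": 0, "fingers": 1}
    - {"x": 0, "y": 10, "z": 24, "rx": 0, "ry": 0, "rz": 0, "fingers": 1}
    - {"x": 0, "y": 20, "z": 34, "rx": 0, "ry": 0, "rz": 0, "fingers": 1}
    - {"x": 0, "y": 28, "z": 44, "rx": 0, "ry": 0, "rz": 0, "fingers": 1}
    - {"x": 0, "y": 36, "z": 55, "rx": 0, "ry": 0, "rz": 0, "fingers": 1}
    - {"x": 0, "y": 43, "z": 66, "rx": 0, "ry": 0, "rz": 0, "fingers": 1}
    - {"x": 0, "y": 48, "z": 77, "rx": 0, "ry": 0, "rz": 0, "fingers": 1}
    - {"x": 0, "y": 53, "z": 89, "rx": 0, "ry": 0, "rz": 0, "fingers": 1}
    - {"x": 0, "y": 57, "z": 101, "rx": 0, "ry": 0, "rz": 0, "fingers": 1}
    - {"x": 0, "y": 60, "z": 113, "rx": 0, "ry": 0, "rz": 0, "fingers": 1}
    - {"x": 0, "y": 61, "z": 125, "rx": 0, "ry": 0, "rz": 0, "fingers": 1}
    - {"x": 0, "y": 62, "z": 138, "rx": 0, "ry": 0, "rz": 0, "fingers": 1}
    - {"x": 0, "y": 61, "z": 150, "rx": 0, "ry": 0, "rz": 0, "fingers": 1}
    - {"x": 0, "y": 60, "z": 161, "rx": 0, "ry": 0, "rz": 0, "fingers": 1}
    - {"x": 0, "y": 58, "z": 168, "rx": 0, "ry": 0, "rz": 0, "fingers": 1}
    - {"x": 0, "y": 58, "z": 173, "rx": 0, "ry": 0, "rz": 0, "fingers": 1}
    - {"x": 0, "y": 58, "z": 173, "rx": 0, "ry": 0, "rz": 0, "fingers": 1}

```text
time_s: 49.22
tool_pos: [0.4378, 0.4013, 0.0785]
tool_rot: [179.3, 0.3, 176.8]
force: [-1.2, 9.2, 14.6]
grip_width: 0.0004
grasp_force: 8.3
```

```bash
python3 st.py
```

```text
[-34.  248.7  78.5] [179.3   0.3 176.8] [-68.7  19.3  28.2 102.9 -10.8  59.7  50.4] 0.0004 8.3 [-1.2  9.2 14.6] 49.23
```

Emit:
drive_tool:
  moves:
    - {"x": 0, "y": 3, "z": -22, "rx": 0, "ry": 0, "rz": 0, "fingers": 1}
    - {"x": 0, "y": 4, "z": -47, "rx": 0, "ry": 0, "rz": 0, "fingers": 1}
    - {"x": 0, "y": -1, "z": -71, "rx": 0, "ry": 0, "rz": 0, "fingers": 1}
    - {"x": 0, "y": -10, "z": -95, "rx": 0, "ry": 0, "rz": 0, "fingers": 1}
    - {"x": 0, "y": -22, "z": -117, "rx": 0, "ry": 0, "rz": 0, "fingers": 1}
    - {"x": 0, "y": -38, "z": -138, "rx": 0, "ry": 0, "rz": 0, "fingers": 1}
    - {"x": 0, "y": -55, "z": -158, "rx": 0, "ry": 0, "rz": 0, "fingers": 1}
    - {"x": 0, "y": -58, "z": -173, "rx": 0, "ry": 0, "rz": 0, "fingers": 1}
    - {"x": 0, "y": -58, "z": -220, "rx": 0, "ry": 0, "rz": 0, "fingers": 1}
    - {"x": 0, "y": -58, "z": -240, "rx": 0, "ry": 0, "rz": 0, "fingers": 1}
    - {"x": 0, "y": -58, "z": -240, "rx": 0, "ry": 0, "rz": 0, "fingers": 1}

```text
time_s: 50.6
tool_pos: [0.4334, 0.3372, 0.3154]
tool_rot: [179.9, 0.1, 176.7]
force: [-0.3, -0.2, -1.1]
grip_width: 0.0003
grasp_force: 0.0
```

```bash
python3 st.py; python3 pack.py side19
```

```text
[-34.6 184.5 315.4] [179.9   0.1 176.7] [-70.    4.1  31.3  91.   -2.2  85.4  48.1] 0.0003 0.0 [-0.3 -0.2 -1.1] 50.6
-112:184 -110:183 -108:181 -106:180 -104:166 -102:148 -100:126 -98:109 -96:99 -94:130 -92:166 -90:196 -88:211 -86:223 -84:225 -82:222 -80:214 -78:188 -76:154 -74:117 -72:87 -70:65 -68:75 -66:93 -64:119 -62:157 -60:192 -58:214 -56:223 -54:226 -52:219 -50:210 -48:195 -46:156 -44:116 -42:88 -40:81 -38:81 -36:105 -34:138 -32:173 -30:193 -28:206 -26:209 -24:185 -22:158 -20:139 -18:140 -16:145 -14:159 -12:177 -10:192 -8:189 -6:176 -4:159 -2:139 0:122 2:110 4:117 6:127 8:139 10:153
```

Emit:
drive_tool:
  moves:
    - {"x": -5, "y": -50, "z": 0, "rx": 0, "ry": 0, "rz": 0.18, "fingers": 1}
    - {"x": -15, "y": -100, "z": 0, "rx": 0, "ry": 0, "rz": 0.36, "fingers": 1}
    - {"x": -25, "y": -150, "z": 5, "rx": 0, "ry": 0, "rz": 0.54, "fingers": 1}
    - {"x": -30, "y": -200, "z": 10, "rx": 0, "ry": 0, "rz": 0.72, "fingers": 1}
    - {"x": -35, "y": -245, "z": 15, "rx": 0, "ry": 0, "rz": 0.9, "fingers": 1}
    - {"x": -35, "y": -265, "z": 15, "rx": 0, "ry": 0, "rz": 1.08, "fingers": 1}
    - {"x": -35, "y": -265, "z": 15, "rx": 0, "ry": 0, "rz": 1.26, "fingers": 1}
    - {"x": -35, "y": -265, "z": 15, "rx": 0, "ry": 0, "rz": 1.44, "fingers": 1}
    - {"x": -35, "y": -265, "z": 15, "rx": 0, "ry": 0, "rz": 1.571, "fingers": 1}
    - {"x": -35, "y": -265, "z": 15, "rx": 0, "ry": 0, "rz": 1.571, "fingers": 1}
    - {"x": -35, "y": -265, "z": 15, "rx": 0, "ry": 0, "rz": 1.571, "fingers": 1}

```text
time_s: 52.02
tool_pos: [0.4521, 0.0694, 0.2988]
tool_rot: [-179.9, 0.1, 86.8]
force: [-0.8, -0.0, -0.4]
grip_width: 0.0003
grasp_force: 0.0
```

```bash
python3 st.py
python3 - <<'E'
from h import *
np.set_printoptions(precision=1,suppress=True)
w=snap('wrist','w20'); s=snap('side','side20')
a=load('w5')
for n,c in(('before',a),('now',w)):
    im=np.array(c['image']); print(n)
    # profile along clamp y at x=0 and x=30, z=80
    for x in (0,30):
        out=[]
        for y in range(-30,75,3):
            X=c2w([x,y,80]); p=np.array(c['R'])@X+np.array(c['t']); th=np.arctan2(np.hypot(p[0],p[1]),p[2]); k=th*c['fx']/np.hypot(p[0],p[1])
            u,v=p[0]*k+c['cx'],p[1]*k+c['cy']; out.append(f'{y}:{im[int(round(v)),int(round(u))].mean():.0f}' if 0<=v<419 else f'{y}:-')
        print(x,' '.join(out))
i=s['image'][135:275,190:290][:,:,::-1]
j=w['image'][0:232,180:380,::-1]
k=np.hstack([cv2.resize(i,(386,540),interpolation=2),cv2.resize(j,(414,480),interpolation=2)[:540] if 0 else np.vstack([cv2.resize(j,(414,480),interpolation=2),np.zeros((60,414,3),np.uint8)])])
cv2.imwrite('pics/c20.png',k)
E
```

```text
[ -0.  -81.8 298.8] [-179.9    0.1   86.8] [-53.5 -10.2  36.7 103.8   6.1  84.6 -21. ] 0.0003 0.0 [-0.8 -0.  -0.4] 52.02
before
0 -30:243 -27:243 -24:243 -21:243 -18:243 -15:244 -12:244 -9:243 -6:243 -3:243 0:207 3:149 6:239 9:239 12:238 15:245 18:244 21:245 24:245 27:245 30:245 33:235 36:90 39:90 42:146 45:216 48:217 51:213 54:211 57:207 60:206 63:203 66:143 69:102 72:90
30 -30:240 -27:240 -24:239 -21:239 -18:239 -15:239 -12:241 -9:240 -6:240 -3:241 0:177 3:128 6:238 9:234 12:240 15:242 18:243 21:242 24:242 27:242 30:243 33:238 36:158 39:91 42:132 45:204 48:211 51:209 54:207 57:204 60:203 63:199 66:156 69:102 72:101
now
0 -30:53 -27:251 -24:255 -21:235 -18:250 -15:225 -12:181 -9:251 -6:251 -3:244 0:175 3:225 6:230 9:230 12:230 15:229 18:227 21:222 24:181 27:168 30:250 33:161 36:248 39:225 42:239 45:231 48:192 51:231 54:158 57:247 60:152 63:249 66:209 69:103 72:99
30 -30:134 -27:133 -24:134 -21:208 -18:248 -15:237 -12:176 -9:247 -6:246 -3:211 0:176 3:225 6:227 9:227 12:226 15:225 18:224 21:212 24:200 27:250 30:250 33:250 36:251 39:250 42:250 45:250 48:250 51:250 54:250 57:250 60:217 63:164 66:110 69:110 72:110
```

View pics/c20.png

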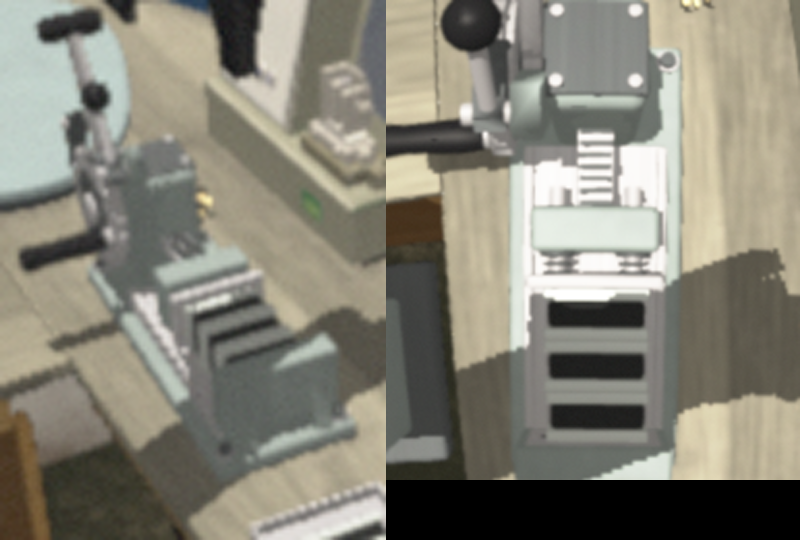

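The last view shows the pack squeezed: its rubber rows are tight against each other. The plate sits about 20 mm from the jaw, against 41 mm when free, so it is pushed back roughly 18–20 mm. The pawl ball leans left onto the wheel, the lever is up and the hand is clear.

Run:
```python
from h import *
print(workorder.sign_off())
```

```text
the job is handed in; nothing more can be done
None
```

The job is done and handed in at about 52 s: the cured mount is in the tray and all three waiting mounts are clamped, with the pressure plate pushed back about 18–20 mm by camera measurement. The pawl is holding, the lever is back up, and the arm never went near the bottle.

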